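Twist-lock a battery into its charging dock

ROBOT

A 7-joint arm with a two-finger parallel gripper is mounted at the origin on the work surface. World frame = base frame: x ahead of the robot, y to its left, z up, the work surface at z = 0. Lengths are in m, angles in rad, forces in N, time in s.
With the tool pointing down it reaches from about 0.35 to 0.9 m from the base axis. Payload 19.9 kg.
Tool frame: the origin (TCP) lies on the centre line of the jaws, within the pads' length; the fingertips stand bot.tips_ahead ahead of it and the grasp point (between the pads) lies 8 mm behind it (bot.tips_ahead is the distance from the TCP to the fingertips, in m); z points along the fingers, y is the direction in which the jaws open and shut (so a half turn about z gives the same grasp; the last joint's range is limited). The gripper opens to 94 mm and grips with 3 to 60 N. Pads are 16 mm wide; open, the fingers measure 119 mm over their backs; the gripper's body (75 mm by 177 mm) begins 78 mm behind the grasp point.
Start: joints at [1.179, 0.417, -0.01, 1.614, 0.005, 1.111, -0.053], TCP at [0.215, -0.587, 0.216] pointing down, gripper open.
Joint ranges: [-2.81, 2.81], [-0.39, 2.02], [-1.27, 1.25], [0.06, 2.57], [-1.19, 4.33], [0.19, 2], [-2.82, 2.82]. Speed limits (rad/s): [1.89, 1.89, 2.39, 2.39, 3.01, 3.01, 3.01].

INTERFACE

Orientations are given as a rotation vector (axis times angle).
In Python, from rig import status, get_image, camera_model, order, bot gives the robot as it stands. The module is installed in compiled form; this text tells all that it offers.
- The arm moves only by the shell command python3 -m inch 'ROWS'. ROWS is a JSON object of lists of equal length, an entry for each row: "dp": the shift along the tool's x, y, z in m, a list of three; "turn": the turn, a rotation vector about the tool's x, y, z in degrees, a list of three; "grip": the opening, from 0 (shut) to 1 (fully open). In form: {"dp": [[dx, dy, dz], ...], "turn": [[wx, wy, wz], ...], "grip": [grip, ...]}. A call has 1 to 20 rows; each row shifts and turns the pose as measured when the row begins, along the tool's axes as they then stand; what a row does not reach is not made up. A row lasts 1/12 s, in which the tool goes at most 41.7 mm and 7.16 degrees, less where a joint would pass 70% of its speed; a pose out of reach is approached as far as the arm can. A call is refused whole if a number of a shift passes 0.0417 or a number of a turn 7.16, either way. A call with a gripper value outside its range is refused whole. The fingers move at their own pace and stop on an object; the grip force is fixed at half the most. Time passes only in rows, so rows that do not move let the fingers close. It gives the time, the measured TCP pose, the force and the opening at its end, in the units of the state.
- status.observe(): the state, without advancing time (a new reading comes with each control period).
- get_image(name): name is "scene" or "top" or "wrist"; returns the picture (400x640x3 uint8, blue, green, red); there is no depth.
- camera_model(name): a dict with "mtx" (3x3 intrinsics, pixels), "dist_coeffs" ([k1, k2, p1, p2, k3] as OpenCV has them; the pictures are not rectified), "view" (4x4, takes a point from world to camera coordinates); the wrist camera has in their place "mount" (4x4, takes a point from camera to tool coordinates, whose origin is the TCP and whose axes are the flange's). Camera axes: x right, y up, looking along -z (the intrinsics and any distortion apply to the point x, -y, -z); pixel columns grow to the right and rows downward; lengths in m; the calibration is good to about 2 mm. A picture is of the moment at which its call begins: read the wrist's pose just before it. camera_model takes no time and is no camera call.
- order.finish_job(): hands the job in, once; it reports no verdict.
The state is a dict: "t": time; "joint_pos": joint angles; "dq": joint speeds; "effort": joint torques, N m; "position": TCP position; "orientation": TCP orientation; "wrist_force": force on the tool from outside, world axes, zero at the start; "ft_torque": the same for the moment, N m; "opening": finger opening in m.
Only numpy, scipy, OpenCV 4.12 (cv2) and the standard library are available. Lean on these libraries where they do the work, as an engineer would, in place of code of your own. Each camera call takes 0.05 s, during which the arm holds its last target.

TASK

Lift the round battery off its sloped rest, stand it upright on the bare desk top and let go of it. Then take it again (the bar on its top is there to hold it from above), put it into the charging dock with its two lugs going down through the two slots, push it down against the spring, turn it a quarter turn clockwise (seen from above) and let it rise until it is locked home. Leave the other things on the desk where they are.

Things in the scene. Friction and masses are not known exactly. Their poses are not given: they have to be found in the camera images.
- battery: Round aluminium battery with black bands: body 46 mm in diameter, 50 mm tall, with a black grip bar on top; 78 mm tall in all, about 0.25 kg. Origin: centre of the foot (bevelled 3 mm); z up the axis to the bar. It starts lying on the sloped rest, bar end up and roughly towards the robot, its axis 30 degrees above level, one lug up, one down, the bar level.
- battery_grip (a point): Point on the battery's axis in the grip bar, 70 mm above the foot; axes those of the battery. The bar is 16 mm thick (along x), 40 mm long (along y), 28 mm tall, from the shoulder 50 mm above the foot to the top at 78 mm.
- battery_lugs (a point): Point on the battery's axis midway between its two steel lugs, 11 mm above the foot; axes those of the battery. The lugs stick out along +x and -x (square to the bar), each 8 mm wide, 6 mm tall (8 to 14 mm above the foot), reaching 29 mm from the axis.
- rest: Fixed grey sloped V-rest, base 110 x 36 x 6 mm. Origin: centre of its underside on the desk. The battery's foot leans on a stop at x = +36 mm, its centre 36 mm above the desk, and its axis rises from there at 30 degrees towards the rest's -x. The V is 45 mm wide, a little narrower than the battery: the battery's sides are free for fingers.
- dock: Fixed charging dock: round grey turret 80 mm in diameter, 39 mm tall, on a black base 110 x 100 x 6 mm. Origin: centre of the underside on the desk, z up. Height of the battery's foot above the desk: 25 mm when it just sits on the plate with its lugs in the slots, 16 mm or less to turn freely, 12 mm fully pressed, 21 mm when locked.
- dock_mouth (a point): Centre of the dock's mouth, at the turret's top, 39 mm above the desk; axes those of the dock. An aluminium lip 9 mm thick leaves a round mouth 50 mm across and two lug slots, along the dock's +x and -x, 15 mm wide at the mouth and widening outwards, reaching 34 mm from the axis. The lugs enter there.
- dock_lock (a point): Point on the dock's axis at the lip's underside, 30 mm above the desk; axes those of the dock. Under the lip the lugs turn clockwise only, seen from above. A hidden notch 5 mm high in the underside, from 66 to 108 degrees past the slot's middle, takes each lug as it rises; an end stop halts the lugs at about 98 degrees.
- dock_plate (a joint): Travel of the sprung brass plate at the bottom of the dock, 34 mm across: 0 when up, 13 mm when fully pressed. Spring: 5 N at the top, rising to 13 N fully pressed. It carries the battery's weight without sinking. About 4 mm when the battery is locked.
- tape_roll: Bystander: cardboard-brown tape roll lying flat, 90 mm in diameter, 22 mm tall. Origin: centre of its underside.
- screwdriver: Bystander: screwdriver lying on the desk close to the robot, 150 mm long, its length along its x. Origin: about the middle, underside.
- tin: Bystander: plain round metal tin standing up, 44 mm in diameter, 60 mm tall, no lugs, no bar. Origin: centre of its underside.
- mug: Bystander: white mug, 76 mm in diameter, 88 mm tall. Origin: centre of its underside.
- meter: Bystander: black hand meter lying flat, 150 x 78 x 34 mm. Origin: centre of its underside.
- wrench: Bystander: open wrench lying flat, 170 mm long along its x. Origin: about the middle, underside.
- carton: Bystander: small cardboard carton, 100 x 70 x 55 mm. Origin: centre of its underside.
Mind the look-alikes: they are no part of the job. What is shaped like the dock but turquoise is not meant.

How it is judged:
On the way, in this order (a step that is already met when the one before it is completed fails the run):
1. the battery stands upright on the desk top, let go of and at rest (angle between battery's own z axis and vertical below 0.1 rad and height (world z) of battery below 0.005 m and linear speed of battery below 0.02 m/s and contact force between each of the fingers, the arm and battery below 0.05 N), for 0.2 s.
2. the battery is in the dock, pushed down against the spring (horizontal distance between battery and dock below 0.006 m and angle between battery's own z axis and vertical below 0.15 rad and z of battery in the frame of dock below 0.0175 m), for 0.1 s.
At the end, for the whole second after the job is handed in: The battery sits upright in the dock (axis within 5 mm of the dock's, tilt under 7 degrees), turned a quarter turn so that its lugs lie along the dock's y (within 20 degrees) and risen into the locking notches (foot 18.5 to 23 mm above the dock's underside), at rest and let go of (horizontal distance between battery and dock below 0.005 m and z of battery in the frame of dock between 0.0185 and 0.023 m and angle between the x axis of battery and the y axis of dock, either way round below 0.35 rad and angle between battery's own z axis and vertical below 0.12 rad and linear speed of battery below 0.02 m/s); the robot touches nothing.
It fails at once if another thing on the desk is moved by more than 40 mm (distance of any of tape_roll, screwdriver, tin, mug, meter, wrench, carton from where it was at the start of the episode above 0.04 m).
It also fails if it takes over 69 s, if anything falls off the work surface, if the arm or the gripper's body presses on something with over 40 N, if the wrist force passes 120 N, or if a joint passes its speed limit or range.

## Working session

There is one attempt and no reset: what is moved stays moved. The work goes in short steps, Python scripts to look and compute and a shell command to move; the robot and the scene stay as the last step left them, time stands still between calls to the robot, and variables do not carry over. Pictures are saved under pics/ and viewed, and the job is handed in when it is done.

```bash
mkdir -p pics; python3 - <<'E'
from rig import status,get_image,camera_model,order,bot
import cv2
s=status.observe()
for k,v in s.items(): print(k,v)
print(bot.tips_ahead)
for n in ["scene","top","wrist"]:
    cv2.imwrite(f"pics/{n}0.png",get_image(n))
    print(n,camera_model(n))
E
```

```text
t 0.0
joint_pos [ 1.17847558  0.41799186 -0.01029548  1.61417858  0.00469731  1.11069091
 -0.052995  ]
dq [-2.07827933e-03 -7.09426658e-04  1.36139672e-03 -3.22521432e-06
  4.35348083e-05 -3.83312366e-04  2.98508546e-03]
effort [ 3.56135606e-03 -8.51231217e+01  6.40942454e-01 -4.25986075e+01
 -4.87427611e-02  1.86175376e-02  1.19649035e-04]
position [ 0.21465171 -0.58659211  0.2158123 ]
orientation [-3.09219575e+00 -5.48043862e-01  4.83939805e-04]
wrist_force [ 1.46431844 -0.17448605  0.4789347 ]
ft_torque [ 0.01918811 -0.05430979 -0.08567719]
opening 0.09399346285632786
0.011
scene {'mtx': array([[502.46637672,   0.        , 316.94762581],
       [  0.        , 502.46637672, 198.67283921],
       [  0.        ,   0.        ,   1.        ]]), 'dist_coeffs': array([-0.04395451,  0.        ,  0.        ,  0.        ,  0.        ]), 'view': array([[ 0.38049156,  0.92466077,  0.01512098, -0.20034297],
       [-0.75434386,  0.30086572,  0.58347678,  0.34206657],
       [ 0.53496871, -0.23341441,  0.81198904, -1.71206191],
       [ 0.        ,  0.        ,  0.        ,  1.        ]])}
top 
[... 510 characters left out ...]
00],
       [ 0.00000000e+00,  0.00000000e+00,  0.00000000e+00,
         1.00000000e+00]])}
wrist {'mtx': array([[353.33710554,   0.        , 319.03950708],
       [  0.        , 353.33710554, 189.62898914],
       [  0.        ,   0.        ,   1.        ]]), 'dist_coeffs': array([-0.06727451,  0.        ,  0.        ,  0.        ,  0.        ]), 'mount': array([[-2.24119597e-04,  9.57437210e-01,  2.88641538e-01,
         8.41752947e-02],
       [ 9.99999962e-01,  2.61418299e-04, -9.06730852e-05,
         9.53086617e-05],
       [-1.62269966e-04,  2.88641507e-01, -9.57437232e-01,
        -1.69136151e-01],
       [ 0.00000000e+00,  0.00000000e+00,  0.00000000e+00,
         1.00000000e+00]])}
```

View pics/scene0.png

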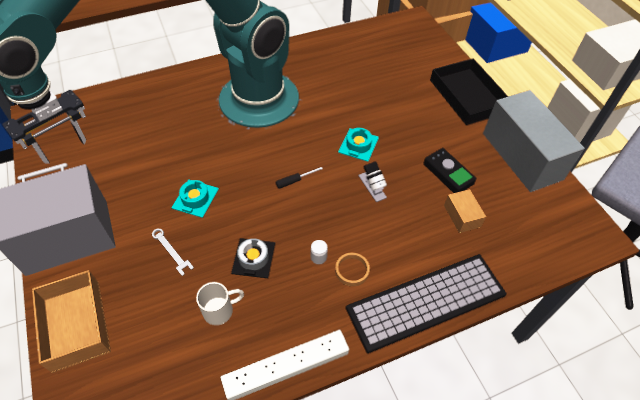

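View pics/top0.png

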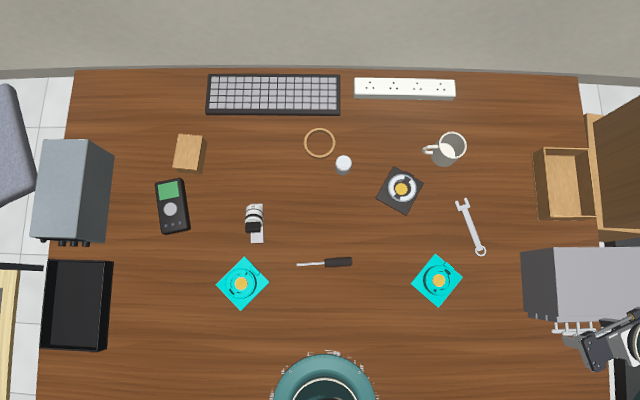

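View pics/wrist0.png

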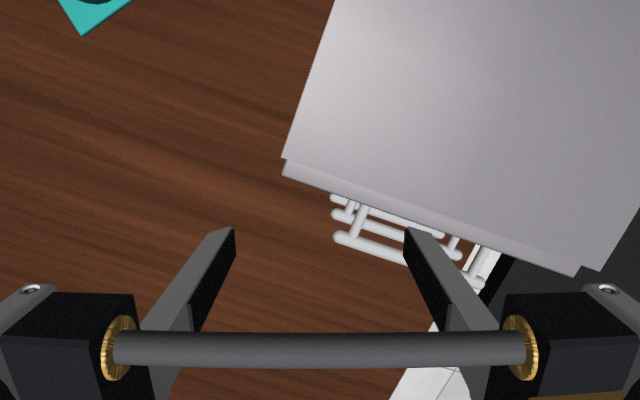

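```bash
cat > h.py <<'E'
import numpy as np, cv2
from scipy.spatial.transform import Rotation as R
from rig import status,get_image,camera_model,bot
def view(n,s=None):
    m=camera_model(n)
    if n!='wrist': return m,m['view']
    s=s or status.observe()
    T=np.eye(4);T[:3,:3]=R.from_rotvec(s['orientation']).as_matrix();T[:3,3]=s['position']
    return m,np.linalg.inv(T@m['mount'])
def ray(n,px,s=None):
    m,V=view(n,s)
    u=cv2.undistortPoints(np.array([[px]],float),m['mtx'],m['dist_coeffs'])[0,0]
    C=np.linalg.inv(V); d=C[:3,:3]@np.array([u[0],-u[1],-1]); return C[:3,3],d
def onz(n,px,z,s=None):
    o,d=ray(n,px,s); return o+d*(z-o[2])/d[2]
def proj(n,P,s=None):
    m,V=view(n,s); P=np.atleast_2d(P); c=P@V[:3,:3].T+V[:3,3]; c=c*[1,-1,-1]
    return cv2.projectPoints(c,np.zeros(3),np.zeros(3),m['mtx'],m['dist_coeffs'])[0][:,0]
def crop(im,c,r,k,name):
    x,y=c; p=im[max(0,y-r):y+r,max(0,x-int(r*1.3)):x+int(r*1.3)]
    cv2.imwrite(name,cv2.resize(p,None,fx=k,fy=k,interpolation=cv2.INTER_CUBIC))
E
python3 - <<'E'
from h import *
print('dock',onz('top',(401,188),.039),onz('scene',(253,251),.039))
print('batt',onz('top',(254,222),.05),onz('scene',(375,178),.05))
t=cv2.imread('pics/top0.png');s=cv2.imread('pics/scene0.png')
a=[]
for im,c in[(t,(400,189)),(t,(254,222)),(s,(253,255)),(s,(374,181))]:
    x,y=c;a.append(cv2.resize(im[y-30:y+30,x-40:x+40],(400,300),interpolation=cv2.INTER_CUBIC))
cv2.imwrite('pics/c0.png',np.vstack([np.hstack(a[:2]),np.hstack(a[2:])]))
E
```

```text
dock [ 0.57839591 -0.20649901  0.039     ] [ 0.58386134 -0.20611498  0.039     ]
batt [0.47779616 0.19283107 0.05      ] [0.49082232 0.1957463  0.05      ]
```

View pics/c0.png

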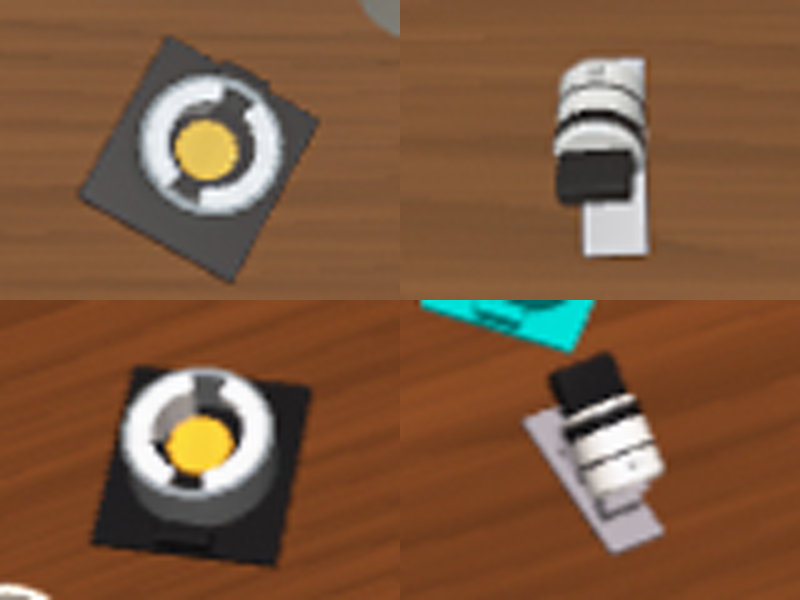

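```bash
python3 -m inch '{"dp":[[0,0,-0.04],[0,0,-0.04],[0,0,-0.04],[0,0,-0.04],[0.02,0,0],[0.04,0,0],[0.04,0,0],[0.04,0,0]],"turn":[[0,0,0],[0,0,0],[0,0,0],[0,0,0],[0,0,0],[0,0,5],[0,0,5],[0,0,5]],"grip":[1,1,1,1,1,1,1,1]}'
python3 - <<'E'
from h import *
s=status.observe();print(s['t'],s['position'],s['joint_pos'],R.from_rotvec(s['orientation']).as_matrix())
E
```

```text
t: 0.82
position: [0.3428, -0.5505, 0.3827]
orientation: [-3.137, -0.106, 0.006]
wrist_force: [0.3, -1.0, 0.1]
opening: 0.094
0.8167 [ 0.34276154 -0.55054129  0.3827203 ] [ 0.97712911  0.37200976 -0.01643664  1.30776331  0.0077097   1.46657151
 -0.54199965] [[ 0.99769359  0.06775588 -0.0040794 ]
 [ 0.06776792 -0.99769693  0.0028887 ]
 [-0.00387428 -0.00315849 -0.99998751]]
```

```bash
python3 -m inch '{"dp":[[0.01,-0.02,0],[0.01,-0.04,0],[0.01,-0.04,0],[0.01,-0.04,0],[0.01,-0.04,0],[0.01,-0.04,0],[0,-0.04,0],[0,-0.04,0],[0,-0.04,0],[0,-0.04,0],[0,-0.04,0],[0,-0.04,0],[0,-0.04,0],[0,-0.04,0],[0,-0.04,0],[0,-0.04,0],[0,-0.03,0],[0,-0.02,0],[0,0,0]],"turn":[[0,0,3.5],[0,0,0],[0,0,0],[0,0,0],[0,0,0],[0,0,0],[0,0,0],[0,0,0],[0,0,0],[0,0,0],[0,0,0],[0,0,0],[0,0,0],[0,0,0],[0,0,0],[0,0,0],[0,0,0],[0,0,0],[0,0,0]],"grip":[1,1,1,1,1,1,1,1,1,1,1,1,1,1,1,1,1,1,1]}'
cat > st.py <<'E'
from h import *
import sys
s=status.observe();M=R.from_rotvec(s['orientation']).as_matrix()
print(s['t'],'p',s['position'].round(4),'q',s['joint_pos'].round(3),'open',round(s['opening'],4));print('F',s['wrist_force'].round(1),'T',s['ft_torque'].round(2)); print(M.round(3))
if len(sys.argv)>1:
  cv2.imwrite(sys.argv[1],get_image('wrist')); np.save(sys.argv[1]+'.npy',np.r_[s['position'],s['orientation']])
E
python3 st.py pics/w1.png
```

```text
t: 2.4
position: [0.3996, 0.1483, 0.3806]
orientation: [-3.136, -0.014, 0.011]
wrist_force: [0.1, 0.0, 0.2]
opening: 0.094
2.4 p [0.3996 0.1483 0.3806] q [ 0.287 -0.063 -0.664  1.808 -0.048  1.389 -1.929] open 0.094
F [0.1 0.  0.2] T [ 0.08 -0.02 -0.01]
[[ 1.     0.009 -0.007]
 [ 0.009 -1.     0.005]
 [-0.007 -0.006 -1.   ]]
```

View pics/w1.png

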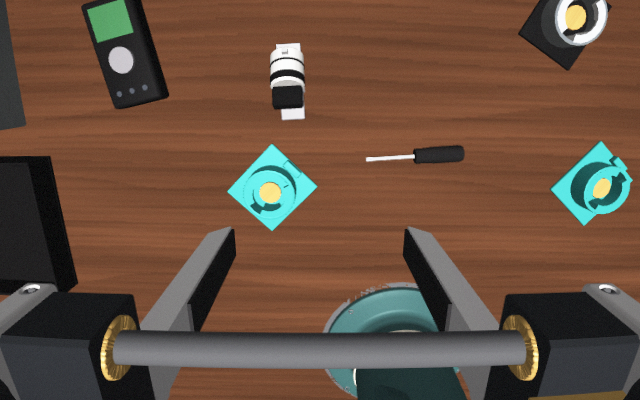

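```bash
python3 - <<'E'
from h import *
im=cv2.imread('pics/w1.png')
a=cv2.resize(im[30:130,225:355],None,fx=6,fy=6,interpolation=cv2.INTER_CUBIC)
cv2.imwrite('pics/w1c.png',a)
E
```

```text
(no output)
```

View pics/w1c.png

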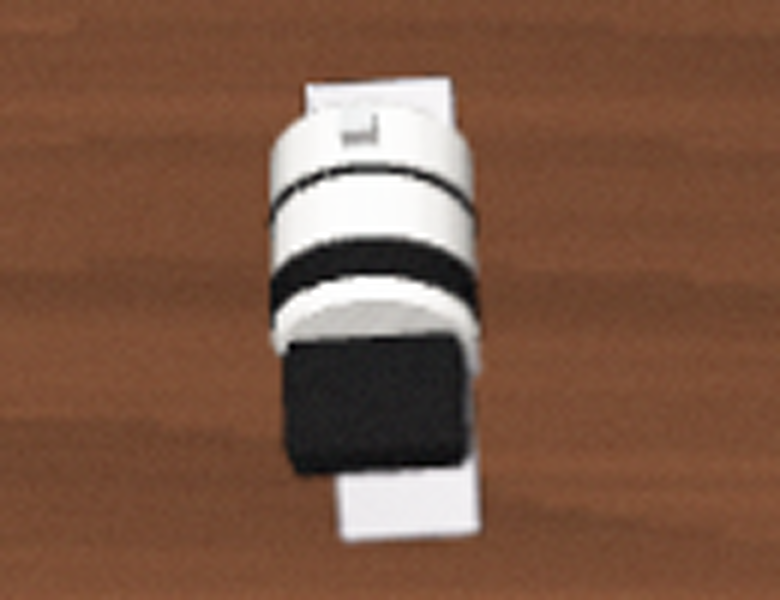

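```bash
python3 - <<'E'
from h import *
d=np.load('pics/w1.png.npy');s=dict(position=d[:3],orientation=d[3:])
c=np.array([(307,87),(451,79),(342,540),(480,530)])/6+[225,30]-[.4,.4]
P=np.array([onz('wrist',p,.006,s) for p in c]);print(P.round(4))
far=P[:2].mean(0);near=P[2:].mean(0);ax=far-near;print('len',np.linalg.norm(ax),np.linalg.norm(P[0]-P[1]),np.linalg.norm(P[2]-P[3]))
yaw=np.arctan2(ax[1],ax[0]);e=P[0]-P[1]+P[2]-P[3];yaw2=np.arctan2(e[1],e[0])-np.pi/2
print(np.degrees([yaw,yaw2]));o=P.mean(0)*[1,1,0]
print('origin',o)
x=np.array([np.cos(yaw),np.sin(yaw),0]);y=np.array([-x[1],x[0],0]);z=np.array([0,0,1])
foot=o+.036*x+.036*z;a=-x*np.cos(np.pi/6)+z*.5
print('foot',foot)
for h in(0,30,70,78):print(h,foot+a*h/1e3)
# check: bar corners (top end face) and shoulder sides
b=np.cross(a,y)
n=lambda Q:((proj('wrist',Q,s)+.4-[225,30])*6).round(0)
print('bar top corners',n([foot+a*.078+sx*.008*b+sy*.02*y for sx in(1,-1) for sy in(1,-1)]))
print('bar shoulder',n([foot+a*.05+sx*.008*b+sy*.02*y for sx in(1,-1) for sy in(1,-1)]))
print('sides',n([foot+a*h+sy*.023*y for h in(0.003,.05) for sy in(1,-1)]))
E
```

```text
[[0.5363 0.2137 0.006 ]
 [0.5383 0.179  0.006 ]
 [0.4279 0.2072 0.006 ]
 [0.4307 0.1722 0.006 ]]
len 0.10820464679940651 0.03475841869111116 0.03513714822913476
[3.52625718 3.87430755]
origin [0.48331422 0.19304613 0.        ]
foot [0.51924606 0.19526035 0.036     ]
0 [0.51924606 0.19526035 0.036     ]
30 [0.49331449 0.19366238 0.051     ]
70 [0.45873905 0.19153175 0.071     ]
78 [0.45182397 0.19110562 0.075     ]
bar top corners [[295. 485.]
 [473. 475.]
 [283. 452.]
 [468. 442.]]
bar shoulder [[293. 372.]
 [469. 361.]
 [282. 336.]
 [464. 325.]]
sides [[273. 170.]
 [474. 158.]
 [274. 355.]
 [480. 343.]]
```

```bash
python3 -m inch '{"dp":[[0,-0.02,0.02],[0,-0.02,0.03],[0,0,0.02],[0,0,0.02],[0,0,0.02],[0,0,0]],"turn":[[0,0,-3.2],[0,7,0],[0,7,0],[0,7,0],[0,7,0],[0,7,0]],"grip":[1,1,1,1,1,1]}'
cat > goal.py <<'E'
# usage: goal.py x y z  yaw phi : prints tool-frame shift & rotvec deg to target
from h import *
import sys
x,y,z,yaw,phi=map(float,sys.argv[1:6])
s=status.observe();M=R.from_rotvec(s['orientation']).as_matrix()
p=np.radians(phi);c=np.array([np.cos(np.radians(yaw)),np.sin(np.radians(yaw)),0])
d=c*np.sin(p)-np.array([0,0,np.cos(p)]);xt=c*np.cos(p)+np.array([0,0,np.sin(p)])
G=np.stack([xt,np.cross(d,xt),d],1)
print('p',s['position'].round(4),'q',s['joint_pos'].round(2),'open',round(s['opening'],4),'F',s['wrist_force'].round(1))
print('dp mm',(1e3*M.T@(np.array([x,y,z])-s['position'])).round(1),'turn',np.degrees(R.from_matrix(M.T@G).as_rotvec()).round(2))
E
python3 goal.py .433 .190 .136 3.7 35
```

```text
t: 2.95
position: [0.4161, 0.1842, 0.2712]
orientation: [-2.973, -0.087, -0.92]
wrist_force: [0.2, 0.5, 0.2]
opening: 0.0942
p [0.4161 0.1842 0.2712] q [ 0.28 -0.31 -0.83  2.32  0.11  0.5  -2.18] open 0.0942 F [0.2 0.5 0.2]
dp mm [-62.2  -3.3 121.3] turn [-0.4   0.58 -0.47]
```

```bash
python3 -m inch '{"dp":[[0,0,0.02],[0,0,0.02],[0,0,0]],"turn":[[0,0,0],[0,0,0],[0,0,0]],"grip":[1,1,1]}'
python3 goal.py .433 .190 .136 3.7 35; python3 goal.py .4962 .1939 .0455 3.7 35
```

```text
t: 3.2
position: [0.4366, 0.1815, 0.2393]
orientation: [-2.975, -0.094, -0.954]
wrist_force: [-0.3, -1.4, -0.2]
opening: 0.0941
p [0.4366 0.1815 0.2393] q [ 0.47 -0.23 -1.02  2.34  0.29  0.39 -2.34] open 0.0941 F [-0.3 -1.4 -0.2]
dp mm [-62.6  -9.   82.2] turn [ 0.21 -0.56 -0.01]
p [0.4366 0.1815 0.2393] q [ 0.47 -0.23 -1.02  2.34  0.29  0.39 -2.34] open 0.0941 F [-0.3 -1.4 -0.2]
dp mm [-63.7  -9.2 192.7] turn [ 0.21 -0.56 -0.01]
```

```bash
cat > kin.py <<'E'
from h import *
from scipy.optimize import least_squares
D=[([1.17847558,0.41799186,-0.01029548,1.61417858,0.00469731,1.11069091,-0.052995],[0.21465171,-0.58659211,0.2158123]),
([0.97712911,0.37200976,-0.01643664,1.30776331,0.0077097,1.46657151,-0.54199965],[0.34276154,-0.55054129,0.3827203]),
([0.287,-0.063,-0.664,1.808,-0.048,1.389,-1.929],[0.3996,0.1483,0.3806]),
([0.28,-0.31,-0.83,2.32,0.11,0.5,-2.18],[0.4161,0.1842,0.2712]),
([0.47,-0.23,-1.02,2.34,0.29,0.39,-2.34],[0.4366,0.1815,0.2393])]
def fk(q,p,sg=(-1,1,-1,1,-1,1,-1)):
    M=np.eye(3);x=np.array([0,0,p[0]])
    ax='zyzyzyz'
    for i in range(7):
        M=M@R.from_euler(ax[i],sg[i]*q[i]).as_matrix()
        if i==1: x=x+M@[p[4],0,p[1]]
        if i==3: x=x+M@[p[5],0,p[2]]
        if i==5: x=x+M@[p[6],0,p[3]]
    return x,M
if __name__=='__main__':
    import itertools
    for s3,s5 in itertools.product((1,-1),repeat=2):
        sg=(-1,1,s3,1,s5,1,-1)
        f=lambda p:np.concatenate([fk(q,p,sg)[0]-np.array(x) for q,x in D])
        r=least_squares(f,[.3,.4,.4,.3,0,0,0]);print(sg,r.cost**.5,r.x.round(4))
    print(np.degrees(fk(D[1][0],r.x)[1]).round(0)/57, '\n',fk(D[3][0],r.x)[1],R.from_rotvec([-2.973, -0.087, -0.92]).as_matrix())
E
python3 kin.py
```

```text
(-1, 1, 1, 1, 1, 1, -1) 0.2134605327092579 [-0.1159  0.8575  0.3822 -0.0014  0.53    0.1718  0.5303]
(-1, 1, 1, 1, -1, 1, -1) 0.21345877607901728 [0.3375 0.8517 0.448  0.1987 0.6432 0.3872 0.6432]
(-1, 1, -1, 1, 1, 1, -1) 0.055218404434118074 [0.3505 0.4408 0.4623 0.2904 0.0571 0.0271 0.0227]
(-1, 1, -1, 1, -1, 1, -1) 0.03251323922582823 [ 0.2707  0.498   0.4601  0.3046  0.0326 -0.0091  0.0234]
[[-0.07017544  1.         -0.        ]
 [ 1.          0.07017544  0.        ]
 [ 0.         -0.         -1.        ]] 
 [[-0.06455022  0.82285738  0.56456976]
 [ 0.9978628   0.04746705  0.04490792]
 [ 0.01015435  0.56626197 -0.82416277]] [[ 0.82382651  0.06171623  0.56347227]
 [ 0.04500299 -0.99803859  0.04351682]
 [ 0.56505276 -0.01049237 -0.82498806]]
```

```bash
cat > kin2.py <<'E'
from kin import *
def fk2(q,p):
    M=np.eye(3);x=np.array([0,0,p[0]]);ax='zyzyzyz'
    for i in range(7):
        M=M@R.from_euler(ax[i],(-1)**(i+1)*q[i]).as_matrix()
        if i==0:x=x+M@[p[7],p[8],0]
        if i==1: x=x+M@[0,p[9],p[1]]
        if i==2: x=x+M@[p[4],0,0]
        if i==3: x=x+M@[0,p[10],p[2]]
        if i==4: x=x+M@[p[5],0,0]
        if i==5: x=x+M@[p[6],p[11],p[3]]
    return x,M
if __name__=='__main__':
    for w in (1e-3,1e-2):
        f=lambda p:np.concatenate([np.concatenate([fk2(q,p)[0]-np.array(x) for q,x in D]),w*p[4:]])
        r=least_squares(f,[.3,.45,.45,.3]+[0]*8);print(f(r.x)[:15].round(4),r.x.round(4))
E
python3 kin2.py
```

```text
[-0.0001 -0.0002  0.0001 -0.0002  0.     -0.      0.      0.     -0.
  0.0002  0.001  -0.0008 -0.0002 -0.0007  0.0007] [ 0.2965  0.4916  0.469   0.3216  0.0025 -0.0018 -0.0009  0.0011 -0.0106
 -0.0106 -0.0132  0.0033]
[-0.0001 -0.0002  0.0001 -0.0002  0.     -0.      0.      0.     -0.
  0.0002  0.001  -0.0008 -0.0002 -0.0007  0.0007] [ 0.2965  0.4915  0.469   0.3216  0.0026 -0.0019 -0.0008  0.0011 -0.0106
 -0.0106 -0.0129  0.0032]
```

```bash
cat > sim.py <<'E'
from kin2 import *
f=lambda p:np.concatenate([np.concatenate([fk2(q,p)[0]-np.array(x) for q,x in D]),1e-2*p[4:]])
P=least_squares(f,[.3,.45,.45,.3]+[0]*8).x
T0=R.from_euler('z',90,degrees=True).as_matrix()
def FK(q):
    x,M=fk2(q,P); return x,M@np.array([[0,1,0],[1,0,0],[0,0,1.]])if 0 else M
m1=fk2(D[3][0],P)[1];TT=m1.T@R.from_rotvec([-2.973,-0.087,-0.92]).as_matrix()
TT=R.from_euler('z',np.round(R.from_matrix(TT).as_euler('zyx')[0]/(np.pi/2))*np.pi/2).as_matrix()
def FK(q): x,M=fk2(q,P);return x,M@TT
LO=np.array([-2.81,-.39,-1.27,.06,-1.19,.19,-2.82]);HI=np.array([2.81,2.02,1.25,2.57,4.33,2,2.82])
def err(q,x,M):
    a,B=FK(q);return np.r_[x-a,(R.from_matrix(M@B.T)).as_rotvec()]
def jac(q):
    J=np.zeros((6,7));a,B=FK(q)
    for i in range(7):
        e=q.copy();e[i]+=1e-5;a2,B2=FK(e);J[:,i]=np.r_[(a2-a)/1e-5,R.from_matrix(B2@B.T).as_rotvec()/1e-5]
    return J
def pose(yaw,phi):
    p=np.radians(phi);c=np.array([np.cos(np.radians(yaw)),np.sin(np.radians(yaw)),0])
    d=c*np.sin(p)-np.array([0,0,np.cos(p)]);xt=c*np.cos(p)+np.array([0,0,np.sin(p)])
    return np.stack([xt,np.cross(d,xt),d],1)
def go(q,x,M,n=15):
    a,B=FK(q);rv=R.from_matrix(M@B.T).as_rotvec()
    for k in range(1,n+1):
        xt=a+(x-a)*k/n;Mt=R.from_rotvec(rv*k/n).as_matrix()@B
        for _ in range(3): q=np.clip(q+np.linalg.pinv(jac(q))@err(q,xt,Mt),LO,HI)
    return q,np.abs(err(q,x,M)).max()
E
python3 - <<'E'
from sim import *
q=np.array(D[1][0]);print(FK(q)[1].round(2))
q,e=go(q,np.array([.3996,.1483,.3806]),pose(.5,0));print(q.round(2),e)
q,e=go(q,np.array([.4161,.1842,.2712]),pose(3.7,35));print(q.round(2),e)
print('IK spread')
G=np.array([.4924,.1936,.052])
for phi in(35,25,15,5):
  for yaw in (3.7,183.7):
    M=pose(yaw,phi if yaw<90 else -phi); d=M[:,2]
    for sh in(0,.11):
        x=G+.008*d-sh*d; res=[]
        rng=np.random.default_rng(0)
        for t in range(15):
            q0=rng.uniform(np.maximum(LO,-1.5),np.minimum(HI,1.5)); q0[6]=rng.uniform(-2.8,2.8);q0[3]=rng.uniform(1,2.4)
            r=least_squares(lambda q:np.r_[10*err(q,x,M),.02*q[2],.02*q[4]],q0,bounds=(LO,HI))
            if np.abs(err(r.x,x,M)).max()<2e-3: res.append((round(np.min(np.minimum(r.x-LO,HI-r.x)),2),r.x.round(2).tolist()))
        print(phi,yaw,sh,max(res) if res else None)
E
```

```text
[[ 1.    0.07 -0.  ]
 [ 0.07 -1.    0.  ]
 [-0.   -0.   -1.  ]]
[ 0.38 -0.07 -0.76  1.81 -0.05  1.38 -1.92] 1.6167177605546072e-10
[ 0.4  -0.35 -0.92  2.32 -0.    0.49 -2.07] 5.366543330330698e-12
IK spread
35 3.7 0 (np.float64(0.21), [-0.27, 0.43, -0.38, 2.36, 1.94, 0.48, 2.34])
35 3.7 0.11 (np.float64(0.0), [0.03, 0.14, -0.77, 2.43, 1.39, 0.46, 2.82])
35 183.7 0 (np.float64(0.21), [-0.27, 0.43, -0.38, 2.36, 1.94, 0.48, -0.8])
35 183.7 0.11 (np.float64(0.11), [-0.78, 0.07, 0.06, 2.46, 1.31, 0.36, -0.29])
25 3.7 0 None
25 3.7 0.11 (np.float64(0.21), [-0.71, 0.09, 0.11, 2.33, 0.56, 0.4, -2.59])
25 183.7 0 (np.float64(0.0), [-0.63, 0.38, 0.09, 2.28, 1.06, 0.19, 0.06])
25 183.7 0.11 (np.float64(0.21), [-0.71, 0.09, 0.11, 2.33, 0.56, 0.4, 0.55])
15 3.7 0 (np.float64(0.14), [-0.64, 0.4, 0.16, 2.17, 0.14, 0.33, -2.13])
15 3.7 0.11 (np.float64(0.4), [-0.58, 0.16, 0.06, 2.17, 0.19, 0.59, -2.18])
15 183.7 0 (np.float64(0.14), [-0.64, 0.4, 0.16, 2.17, 0.14, 0.33, 1.02])
15 183.7 0.11 (np.float64(0.4), [-0.58, 0.16, 0.06, 2.17, 0.19, 0.59, 0.97])
5 3.7 0 (np.float64(0.37), [-0.48, 0.45, 0.03, 2.05, 0.04, 0.56, -1.99])
5 3.7 0.11 (np.float64(0.57), [-0.47, 0.26, 0.02, 2.0, 0.04, 0.8, -1.99])
5 183.7 0 (np.float64(0.37), [-0.48, 0.45, 0.03, 2.05, 0.04, 0.56, 1.15])
5 183.7 0.11 (np.float64(0.57), [-0.47, 0.26, 0.02, 2.0, 0.04, 0.8, 1.15])
```

```bash
python3 - <<'E'
from sim import *
for xy in((.50,.03),(.5,.10),(.45,.05),(.6,.05)):
 for phi in(-40,-50,-60):
    M=pose(3.7,phi)@np.diag([-1,-1,1]); d=M[:,2]
    for h in(.032,.09):
        x=np.array([*xy,h])+.008*d; res=[]
        rng=np.random.default_rng(0)
        for t in range(15):
            q0=rng.uniform(np.maximum(LO,-1),np.minimum(HI,1)); q0[3]=rng.uniform(1,2.4)
            r=least_squares(lambda q:np.r_[10*err(q,x,M),.02*q[2],.02*q[4]],q0,bounds=(LO,HI))
            if np.abs(err(r.x,x,M)).max()<2e-3: res.append((round(np.min(np.minimum(r.x-LO,HI-r.x)),2),r.x.round(2).tolist()))
        print(xy,phi,h,max(res) if res else None)
# simulate from current q: turn upright, yaw to 180, then approach phi 8
q=np.array(D[4][0]);
G=np.array([.4924,.1936,.052])
def rep(n,r): print(n,r[0].round(2),r[1].round(4)); return r[0]
q=rep('up',go(q,np.array([.44,.19,.28]),pose(3.7,8)))
q=rep('y90',go(q,np.array([.44,.19,.28]),pose(93.7,0)))
M=pose(183.7,-8)
q=rep('y180',go(q,np.array([.46,.19,.25]),M))
d=M[:,2]
q=rep('pre',go(q,G+.008*d-.08*d,M));q=rep('gr',go(q,G+.008*d,M))
q=rep('lift',go(q,G+[0,0,.1],M));M2=pose(183.7,52)
q=rep('turn',go(q,np.array([.5,.1,.15]),M2));q=rep('st',go(q,np.array([.5,.05,.03]),M2))
q=rep('st',go(q,np.array([.6,.05,.12]),M2));
q=rep('st',go(q,np.array([.5,.05,.25]),pose(90,0)))
q=rep('st',go(q,np.array([.58,-.2,.08]),pose(60,0)))
q=rep('st',go(q,np.array([.58,-.2,.08]),pose(-36,0)))
E
```

```text
(0.5, 0.03) -40 0.032 (np.float64(0.55), [-0.1, 0.87, -0.01, 1.52, -0.02, 1.45, 1.54])
(0.5, 0.03) -40 0.09 (np.float64(0.46), [-0.1, 0.79, -0.01, 1.52, -0.02, 1.54, 1.54])
(0.5, 0.03) -50 0.032 (np.float64(0.35), [-0.1, 0.98, -0.01, 1.39, -0.02, 1.65, 1.54])
(0.5, 0.03) -50 0.09 (np.float64(0.28), [-0.1, 0.9, -0.01, 1.4, -0.02, 1.72, 1.54])
(0.5, 0.03) -60 0.032 (np.float64(0.17), [-0.09, 1.09, -0.01, 1.26, -0.03, 1.83, 1.54])
(0.5, 0.03) -60 0.09 (np.float64(0.1), [-0.09, 1.01, -0.01, 1.28, -0.03, 1.9, 1.53])
(0.5, 0.1) -40 0.032 (np.float64(0.54), [-0.18, 0.88, -0.04, 1.49, -0.07, 1.46, 1.45])
(0.5, 0.1) -40 0.09 (np.float64(0.45), [-0.18, 0.8, -0.04, 1.49, -0.07, 1.55, 1.45])
(0.5, 0.1) -50 0.032 (np.float64(0.35), [-0.17, 0.99, -0.04, 1.36, -0.07, 1.65, 1.45])
(0.5, 0.1) -50 0.09 (np.float64(0.27), [-0.17, 0.91, -0.04, 1.37, -0.08, 1.73, 1.45])
(0.5, 0.1) -60 0.032 (np.float64(0.16), [-0.16, 1.11, -0.05, 1.24, -0.09, 1.84, 1.45])
(0.5, 0.1) -60 0.09 (np.float64(0.1), [-0.16, 1.02, -0.05, 1.26, -0.09, 1.9, 1.44])
(0.45, 0.05) -40 0.032 (np.float64(0.62), [-0.13, 0.8, -0.02, 1.66,
[... 791 characters left out ...]
, -0.03, 1.91, 1.52])
(0.6, 0.05) -60 0.032 None
(0.6, 0.05) -60 0.09 None
up [ 0.36  0.06 -0.89  1.95  0.13  1.03 -2.09] 0.0
y90 [ 0.46  0.21 -1.04  1.85  0.19  1.19 -0.58] 0.0
y180 [ 0.64  0.28 -1.27  1.94  0.4   1.03  0.83] 0.0125
pre [ 0.38  0.5  -1.04  2.02  0.68  0.84  0.6 ] 0.0
gr [ 0.26  0.62 -0.89  2.04  0.86  0.73  0.47] 0.0
lift [ 0.42  0.47 -1.07  1.98  0.63  0.9   0.66] 0.0
turn [ 0.28  1.05 -0.88  1.28  0.33  1.94  0.99] 0.0
st [ 0.32  1.19 -0.81  1.3   0.45  1.82  1.08] 0.0
st [ 0.18  1.18 -0.71  0.93  0.39  2.    1.2 ] 0.0815
st [ 0.37  0.21 -0.6   1.85  0.13  1.12 -0.28] 0.0
st [ 0.53  0.58 -0.33  1.73  0.23  0.87 -0.43] 0.0
st [ 0.24  0.55  0.06  1.75 -0.04  0.84 -1.88] 0.0
```

```bash
python3 -m inch '{"dp":[[0,-0.005,-0.02],[0,-0.005,-0.02],[0,0,-0.02],[0,0,0],[0,0,0],[0,0,0],[0,0,0],[0,0,0],[0,0,0],[0,0,0],[0,0,0],[0,0,0],[0,0,0],[0,0,0],[0,0,0],[0,0,0],[0,0,0],[0,0,0]],"turn":[[0,-7,0],[0,-7,0],[0,-7,0],[0,-7,0],[0,-6,0],[0,0,-7],[0,0,-7],[0,0,-7],[0,0,-7],[0,0,-7],[0,0,-7],[0,0,-7],[0,0,-7],[0,0,-7],[0,0,-7],[0,0,-7],[0,0,-7],[0,0,-7]],"grip":[1,1,1,1,1,1,1,1,1,1,1,1,1,1,1,1,1,1]}'
python3 goal.py .44 .19 .25 183.7 0
```

```text
t: 4.7
position: [0.4049, 0.1785, 0.2947]
orientation: [-2.094, -2.332, -0.049]
wrist_force: [1.1, -0.9, -0.2]
opening: 0.094
p [0.4049 0.1785 0.2947] q [ 0.31  0.02 -0.78  1.94 -0.01  1.17 -0.36] open 0.094 F [ 1.1 -0.9 -0.2]
dp mm [ 6.5 35.3 45.6] turn [  2.    -0.4  -87.52]
```

```bash
python3 -m inch '{"dp":[[0,0.02,0.01],[0,0.015,0.01],[0,0,0.01],[0,0,0.01],[0,0,0],[0,0,0],[0,0,0],[0,0,0],[0,0,0],[0,0,0],[0,0,0],[0,0,0],[0,0,0]],"turn":[[0,0,-7],[0,0,-7],[0,0,-7],[0,0,-7],[0,0,-7],[0,0,-7],[0,0,-7],[0,0,-7],[0,0,-7],[0,0,-7],[0,0,-7],[0,0,-7],[0,0,-3]],"grip":[1,1,1,1,1,1,1,1,1,1,1,1,1]}'
python3 - <<'E'
G=__import__('numpy').array([.4924,.1936,.052]);
from sim import pose
d=pose(183.7,-8)[:,2];print(d,G+.008*d,G-.072*d)
E
python3 goal.py .481 .193 .123 183.7 -8;python3 goal.py .493 .1938 .044 183.7 -8
```

```text
t: 5.78
position: [0.4375, 0.1792, 0.2563]
orientation: [0.151, -3.121, -0.064]
wrist_force: [-0.2, -0.4, -0.3]
opening: 0.094
[ 0.13888301  0.00898116 -0.99026807] [0.49351106 0.19367185 0.04407786] [0.48240042 0.19295336 0.1232993 ]
p [0.4375 0.1792 0.2563] q [ 0.44  0.19 -0.96  1.91  0.13  1.12  1.1 ] open 0.094 F [-0.2 -0.4 -0.3]
dp mm [-46.6   4.  132.9] turn [ 2.49 -8.85  1.68]
p [0.4375 0.1792 0.2563] q [ 0.44  0.19 -0.96  1.91  0.13  1.12  1.1 ] open 0.094 F [-0.2 -0.4 -0.3]
dp mm [-59.7   0.3 211.7] turn [ 2.49 -8.85  1.68]
```

```bash
python3 -m inch '{"dp":[[-0.015,0.002,0.02],[-0.015,0.002,0.03],[-0.015,0,0.03],[0,0,0.03],[0,0,0.01],[0,0,0]],"turn":[[2.5,-4.5,1.7],[0,-4.4,0],[0,0,0],[0,0,0],[0,0,0],[0,0,0]],"grip":[1,1,1,1,1,1]}'
python3 goal.py .493 .1938 .044 183.7 -8; python3 st.py pics/w2.png
```

```text
t: 6.28
position: [0.4951, 0.1833, 0.1364]
orientation: [-0.109, 3.004, -0.003]
wrist_force: [0.2, -0.2, -0.3]
opening: 0.094
p [0.4951 0.1833 0.1364] q [ 0.25  0.39 -0.83  2.01  0.49  0.8   0.78] open 0.094 F [ 0.2 -0.2 -0.3]
dp mm [13.8 11.3 91.3] turn [-0.35 -0.25  0.47]
6.2833 p [0.4951 0.1833 0.1364] q [ 0.248  0.388 -0.826  2.007  0.493  0.802  0.785] open 0.094
F [ 0.2 -0.2 -0.3] T [ 0.04 -0.04  0.01]
[[-0.988 -0.072  0.135]
 [-0.072  0.997  0.003]
 [-0.135 -0.007 -0.991]]
```

View pics/w2.png

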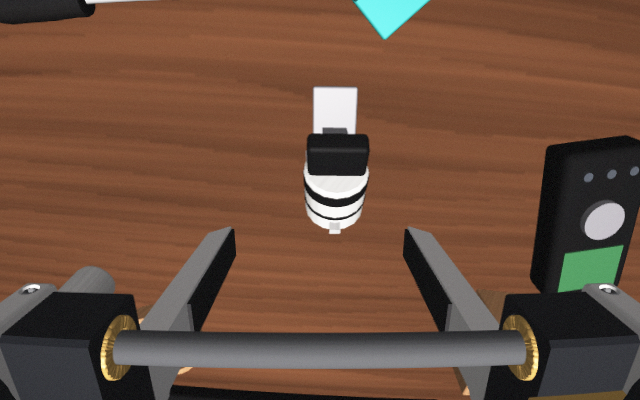

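```bash
python3 - <<'E'
from h import *
d=np.load('pics/w2.png.npy');s=dict(position=d[:3],orientation=d[3:])
foot=np.array([.5192,.1953,.036]);yw=np.radians(3.7);x=np.array([np.cos(yw),np.sin(yw),0]);y=np.array([-x[1],x[0],0]);a=-x*np.cos(np.pi/6)+np.array([0,0,.5]);b=np.cross(a,y)
n=lambda Q:proj('wrist',Q,s).round(1).tolist()
print('sh sides',n([foot+a*h+sy*.023*y for h in(.003,.05) for sy in(1,-1)]))
print('bar ',n([foot+a*.078+sx*.008*b+sy*.02*y for sx in(1,-1) for sy in(1,-1)]))
print('lug',n([foot+a*.011+sg*b*.029 for sg in(1,-1)]))
im=cv2.imread('pics/w2.png');cv2.imwrite('pics/w2c.png',cv2.resize(im[80:250,250:420],None,fx=4,fy=4,interpolation=cv2.INTER_CUBIC)[:600])
E
```

```text
sh sides [[361.3, 204.2], [304.4, 203.6], [368.0, 167.4], [302.3, 166.8]]
bar  [[367.4, 130.6], [305.9, 130.0], [369.3, 149.0], [305.1, 148.3]]
lug [[332.8, 169.7], [333.8, 230.7]]
```

View pics/w2c.png

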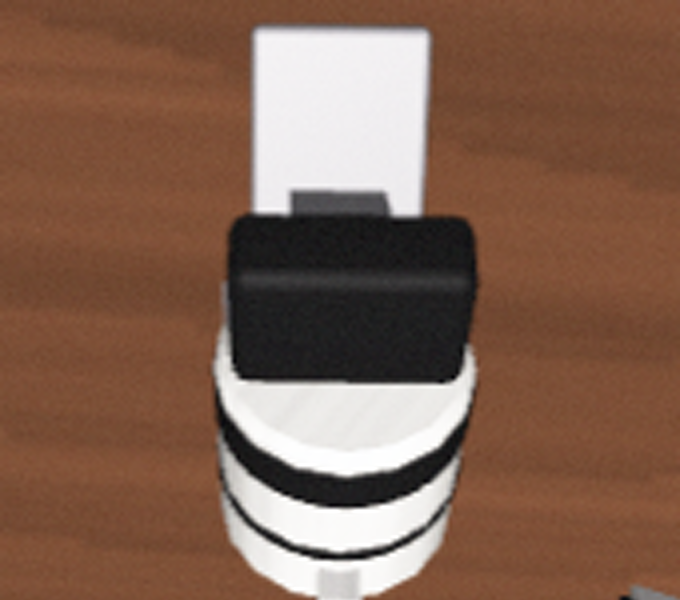

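```bash
python3 -m inch '{"dp":[[0.007,0.006,0.01],[0.007,0.006,0.02],[0,0,0.025],[0,0,0]],"turn":[[0,0,0.5],[0,0,0],[0,0,0],[0,0,0]],"grip":[1,1,1,1]}'
python3 goal.py .493 .1943 .044 183.7 -8
```

```text
t: 6.67
position: [0.4904, 0.1938, 0.0861]
orientation: [-0.09, 3.0, -0.006]
wrist_force: [-0.8, -1.2, -0.9]
opening: 0.0941
p [0.4904 0.1938 0.0861] q [ 0.16  0.46 -0.76  2.05  0.6   0.71  0.65] open 0.0941 F [-0.8 -1.2 -0.9]
dp mm [ 3.3  0.7 42.1] turn [-0.49  0.04 -0.22]
```

```bash
python3 -m inch '{"dp":[[0.002,0.0007,0.015],[0.001,0,0.015],[0,0,0.01],[0,0,0]],"turn":[[0,0,0],[0,0,0],[0,0,0],[0,0,0]],"grip":[1,1,1,1]}'
python3 goal.py .493 .1943 .044 183.7 -8
```

```text
t: 7.0
position: [0.4964, 0.1938, 0.0528]
orientation: [-0.087, 2.994, -0.008]
wrist_force: [-1.6, 0.4, -0.3]
opening: 0.094
p [0.4964 0.1938 0.0528] q [ 0.11  0.52 -0.7   2.05  0.68  0.66  0.58] open 0.094 F [-1.6  0.4 -0.3]
dp mm [4.6 0.7 8.2] turn [-0.61  0.35 -0.33]
```

```bash
python3 -m inch '{"dp":[[0.004,0.0007,0.009],[0,0,0],[0,0,0],[0,0,0],[0,0,0],[0,0,0],[0,0,0],[0,0,0]],"turn":[[-0.6,0,0],[0,0,0],[0,0,0],[0,0,0],[0,0,0],[0,0,0],[0,0,0],[0,0,0]],"grip":[1,1,0.4,0.4,0,0,0,0]}'
python3 goal.py .493 .1943 .044 183.7 -8
```

```text
t: 7.67
position: [0.4977, 0.1945, 0.0516]
orientation: [-0.085, 2.987, 0.006]
wrist_force: [0.1, -0.7, 0.3]
opening: 0.0576
p [0.4977 0.1945 0.0516] q [ 0.11  0.52 -0.7   2.06  0.69  0.64  0.58] open 0.0576 F [ 0.1 -0.7  0.3]
dp mm [5.9 0.  6.8] turn [-0.07  0.78 -0.45]
```

```bash
python3 -m inch '{"dp":[[0.005,0,0.006],[0.003,0,0.006],[0,0,0.003],[0,0,0]],"turn":[[0,0,0],[0,0,0],[0,0,0],[0,0,0]],"grip":[0.7,0.7,0.7,0.7]}'
python3 goal.py .493 .1943 .044 183.7 -8
```

```text
t: 8.0
position: [0.4913, 0.194, 0.0339]
orientation: [-0.085, 2.987, 0.006]
wrist_force: [-0.5, 0.7, 0.0]
opening: 0.0657
p [0.4913 0.194  0.0339] q [ 0.08  0.54 -0.67  2.08  0.73  0.6   0.53] open 0.0657 F [-0.5  0.7  0. ]
dp mm [-3.2  0.2 -9.7] turn [-0.08  0.77 -0.45]
```

```bash
python3 -m inch '{"dp":[[-0.002,0,-0.006],[0,0,-0.003],[0,0,0],[0,0,0]],"turn":[[0,0,0],[0,0,0],[0,0,0],[0,0,0]],"grip":[0.7,0.7,0.7,0.7]}'
python3 goal.py .493 .1943 .044 183.7 -8
```

```text
t: 8.33
position: [0.4917, 0.1944, 0.0437]
orientation: [-0.086, 2.988, 0.006]
wrist_force: [-0.5, -0.4, -0.6]
opening: 0.0654
p [0.4917 0.1944 0.0437] q [ 0.1   0.52 -0.69  2.07  0.71  0.62  0.55] open 0.0654 F [-0.5 -0.4 -0.6]
dp mm [-1.4 -0.2 -0.1] turn [-0.07  0.71 -0.4 ]
```

Placed well; close.

```bash
python3 -m inch '{"dp":[[0,0,0],[0,0,0],[0,0,0],[0,0,0],[0,0,0],[0,0,0]],"turn":[[0,0,0],[0,0,0],[0,0,0],[0,0,0],[0,0,0],[0,0,0]],"grip":[0.3,0.2,0,0,0,0]}'
python3 st.py
```

```text
t: 8.83
position: [0.492, 0.1944, 0.0441]
orientation: [-0.085, 2.988, 0.006]
wrist_force: [-0.4, -0.5, 0.9]
opening: 0.0451
8.8333 p [0.492  0.1944 0.0441] q [ 0.097  0.524 -0.685  2.075  0.705  0.621  0.554] open 0.0451
F [-0.4 -0.5  0.9] T [ 0.03 -0.    0.03]
[[-0.987 -0.057  0.152]
 [-0.056  0.998  0.009]
 [-0.152 -0.    -0.988]]
```

```bash
python3 -m inch '{"dp":[[-0.002,0,-0.012],[-0.003,0,-0.02],[-0.0045,0,-0.03],[-0.0045,0,-0.03],[-0.003,0,-0.02],[0,0,0]],"turn":[[0,0,0],[0,0,0],[0,0,0],[0,0,0],[0,0,0],[0,0,0]],"grip":[0,0,0,0,0,0]}'
python3 st.py pics/w3.png
```

```text
t: 9.33
position: [0.489, 0.1942, 0.1593]
orientation: [-0.089, 2.995, 0.005]
wrist_force: [1.5, 0.8, -0.8]
opening: 0.0453
9.3333 p [0.489  0.1942 0.1593] q [ 0.261  0.348 -0.862  1.999  0.456  0.832  0.78 ] open 0.0453
F [ 1.5  0.8 -0.8] T [ 0.14 -0.03 -0.04]
[[-0.988 -0.059  0.144]
 [-0.059  0.998  0.008]
 [-0.144 -0.001 -0.99 ]]
```

View pics/w3.png

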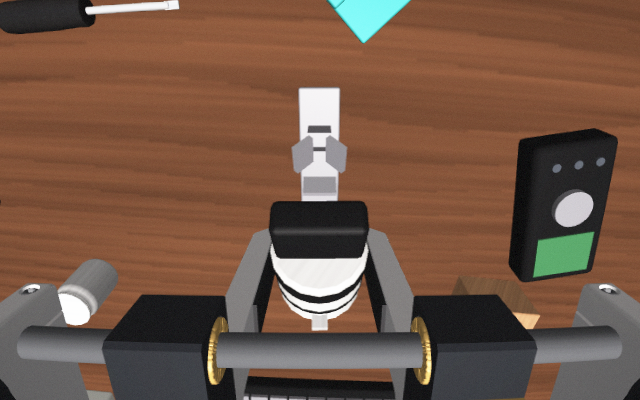

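```bash
python3 -m inch '{"dp":[[0,-0.01,0],[0,-0.016,0],[0,-0.016,0],[0,-0.016,0],[0,-0.016,0],[0,-0.016,0],[0,-0.016,0],[0,-0.01,0],[0,-0.01,0],[0,0,0]],"turn":[[0,5,0],[0,7,0],[0,7,0],[0,7,0],[0,7,0],[0,7,0],[0,7,0],[0,6,0],[0,3,0],[0,0,0]],"grip":[0,0,0,0,0,0,0,0,0,0]}'
python3 st.py pics/w4.png; python3 goal.py .47 .05 .10 183.7 51.5
python3 - <<'E'
from h import *
cv2.imwrite('pics/s4.png',get_image('scene'))
E
```

```text
t: 10.22
position: [0.4918, 0.0594, 0.1436]
orientation: [0.064, -2.263, 0.051]
wrist_force: [0.2, -0.0, -3.0]
opening: 0.0454
10.2167 p [0.4918 0.0594 0.1436] q [ 0.269  0.936 -0.705  1.375  0.268  1.864  1.125] open 0.0454
F [ 0.2 -0.  -3. ] T [ 0.11 -1.28  0.03]
[[-0.638 -0.064 -0.767]
 [-0.029  0.998 -0.058]
 [ 0.769 -0.015 -0.639]]
p [0.4914 0.0606 0.1436] q [ 0.27  0.93 -0.71  1.38  0.27  1.86  1.12] open 0.0455 F [ 0.1 -0.4 -3.4]
dp mm [-19.5  -8.6  45. ] turn [-0.52  1.34 -0.61]
```

View pics/w4.png

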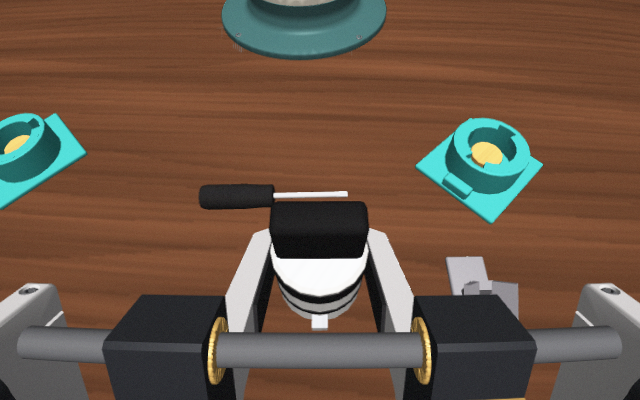

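View pics/s4.png

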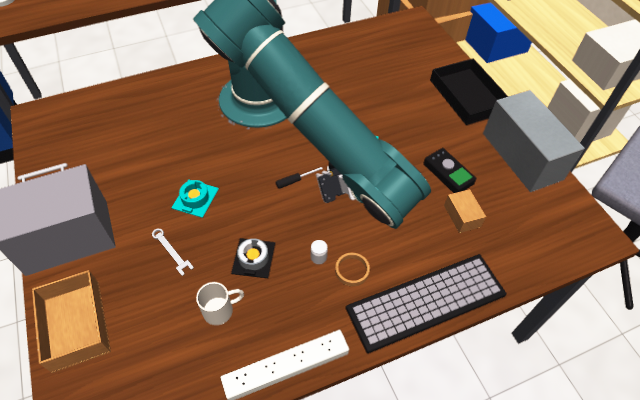

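```bash
cat > bt.py <<'E'
from h import *
# battery pose at grip -> tool frame
foot=np.array([.5192,.1953,.036]);yw=np.radians(3.7);x=np.array([np.cos(yw),np.sin(yw),0]);y=np.array([-x[1],x[0],0]);a=-x*np.cos(np.pi/6)+np.array([0,0,.5])
Bw=np.stack([np.cross(y,a),y,a],1)
g=np.array([.492,.1944,.0441]);Mg=R.from_rotvec([-0.085,2.988,.006]).as_matrix()
fB=Mg.T@(foot-g);RB=Mg.T@Bw
def feats(off,ang,name):
    d=np.load(name+'.npy');s=dict(position=d[:3],orientation=d[3:])
    M=R.from_rotvec(d[3:]).as_matrix()
    Q=np.array([[.008,.02,.078],[.008,-.02,.078],[-.008,.02,.078],[-.008,-.02,.078],[-.008,.02,.05],[-.008,-.02,.05],[.008,.02,.05],[.008,-.02,.05],[.029,0,.011],[-.029,0,.011],[0,.023,.05],[0,-.023,.05],[.023,0,.05],[-.023,0,.05],[0.029,.004,.014],[0.029,-.004,.014],[.029,.004,.008]])
    RR=R.from_rotvec([0,ang,0]).as_matrix()@RB
    return proj('wrist',(d[:3]+(M@(fB+off+0*Q[0])[:,None])[:,0])+(Q@RR.T)@M.T,s),M@RR
if __name__=='__main__':
    F,B=feats(np.zeros(3),0,'pics/w4.png')
    im=cv2.imread('pics/w4.png');k=5
    p=cv2.resize(im[195:335,240:400],None,fx=k,fy=k,interpolation=cv2.INTER_CUBIC)
    p=cv2.convertScaleAbs(p,alpha=2,beta=20)
    for i,f in enumerate(F):
        c=tuple(int(v) for v in ((f+.5-[240,195])*k));cv2.circle(p,c,3,(0,0,255),-1);cv2.putText(p,str(i),c,0,.5,(0,200,0),1)
    cv2.imwrite('pics/w4c.png',p[:600]);print(B.round(3),fB,np.degrees(np.arccos(B[2,2])))
E
python3 bt.py
```

```text
[[ 0.998 -0.067 -0.017]
 [ 0.068  0.998  0.007]
 [ 0.017 -0.008  1.   ]] [-0.02566178 -0.0006444   0.01213745] 1.0558318133375666
```

View pics/w4c.png

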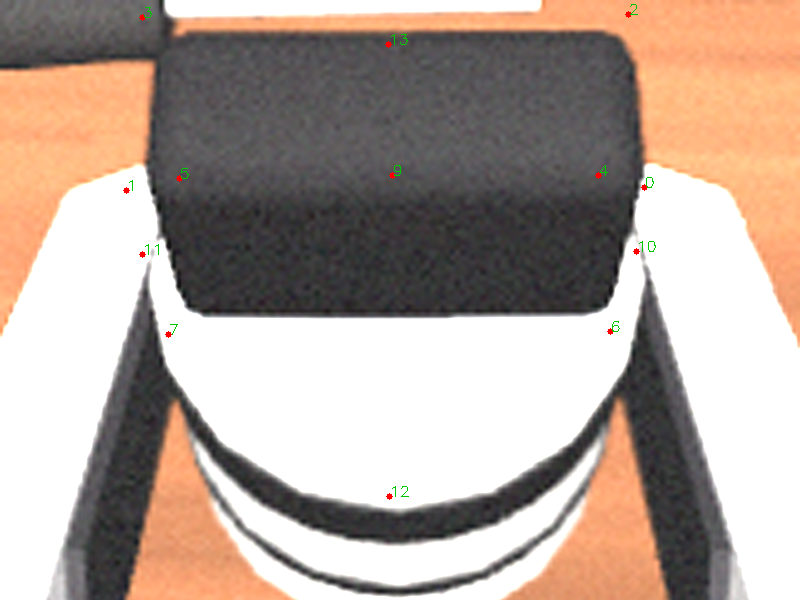

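```bash
cat > fit4.py <<'E'
from bt import *
from scipy.optimize import least_squares
obs={0:(642,193),1:(150,195),2:(632,28),3:(158,30),6:(607,316),7:(193,317)}
k=list(obs);O=np.array([obs[i] for i in k])/5+[240,195]-.5
f=lambda p:(feats(p[:3],p[3],'pics/w4.png')[0][k]-O).ravel()
r=least_squares(f,np.zeros(4));F,B=feats(r.x[:3],r.x[3],'pics/w4.png')
print(r.x,f(r.x).round(1));print(B.round(3))
F-=.0
im=cv2.imread('pics/w4.png');p=cv2.resize(im[195:335,240:400],None,fx=5,fy=5)
for i,q in enumerate(F):
    c=tuple(int(v) for v in ((q+.5-[240,195])*5));cv2.circle(p,c,3,(0,0,255),-1);cv2.putText(p,str(i),c,0,.5,(0,200,0),1)
cv2.imwrite('pics/w4d.png',p[:600])
E
python3 fit4.py
```

```text
[-0.00018649  0.00084457  0.00977333  0.05916427] [-0.   0.4  0.2  0.6 -0.8 -0.8  1.1 -0.5  0.4 -0.1 -0.9  0.3]
[[ 0.997 -0.067  0.042]
 [ 0.067  0.998  0.011]
 [-0.043 -0.008  0.999]]
```

View pics/w4d.png

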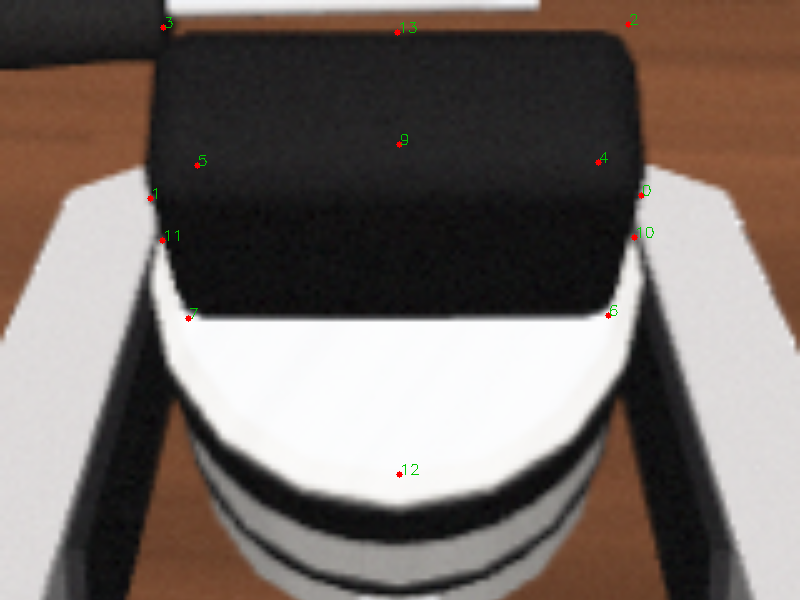

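```bash
cat > fit5.py <<'E'
from bt import *
from scipy.optimize import least_squares
# y rows of bar edges, x of body sides
def f(p):
    F=(feats(p[:3],p[3],'pics/w4.png')[0]+.5-[240,195])*5
    return np.array([(F[0]+F[1])[1]/2-194,(F[2]+F[3])[1]/2-29,(F[6]+F[7])[1]/2-316.5,F[10,0]-643,F[11,0]-152])
r=least_squares(f,np.zeros(4),x_scale=[.01,.01,.01,.1]);F,B=feats(r.x[:3],r.x[3],'pics/w4.png')
print(r.x,f(r.x).round(1));print(B.round(3))
E
python3 fit5.py
```

```text
[0.00194036 0.0007606  0.00632488 0.06860457] [ 4.6 -7.2  2.6 -3.6  3.6]
[[ 0.996 -0.067  0.051]
 [ 0.066  0.998  0.011]
 [-0.052 -0.008  0.999]]
```

```bash
python3 -m inch '{"dp":[[-0.012,0,0.01],[-0.02,0,0.0165],[-0.02,0,0.0165],[-0.012,0,0.01],[0,0,0],[0,0,0]],"turn":[[0,0,0],[0,0,0],[0,0,0],[0,0,0],[0,0,0],[0,0,0]],"grip":[0,0,0,0,0,0]}'
python3 st.py
```

```text
t: 10.82
position: [0.4915, 0.0646, 0.0579]
orientation: [0.076, -2.283, 0.054]
wrist_force: [0.1, -0.3, -1.6]
opening: 0.0452
10.8167 p [0.4915 0.0646 0.0579] q [ 0.247  1.035 -0.677  1.395  0.326  1.739  1.127] open 0.0452
F [ 0.1 -0.3 -1.6] T [ 0.17 -1.18 -0.03]
[[-0.653 -0.073 -0.754]
 [-0.037  0.997 -0.064]
 [ 0.757 -0.014 -0.654]]
```

```bash
python3 -m inch '{"dp":[[-0.006,0,0.005],[-0.006,0,0.005],[0,0,0],[0,0,0]],"turn":[[0,0.6,0],[0,0,0],[0,0,0],[0,0,0]],"grip":[0,0,0,0]}'
python3 st.py pics/w5.png
python3 - <<'E'
from h import *
im=get_image('top');cv2.imwrite('pics/t5.png',im)
im=get_image('scene');cv2.imwrite('pics/s5.png',cv2.resize(im[130:270,240:440],None,fx=4,fy=4,interpolation=cv2.INTER_CUBIC))
E
```

```text
t: 11.15
position: [0.4929, 0.0652, 0.0436]
orientation: [0.076, -2.276, 0.055]
wrist_force: [0.8, 0.7, -1.3]
opening: 0.0454
11.15 p [0.4929 0.0652 0.0436] q [ 0.24   1.06  -0.67   1.384  0.334  1.732  1.129] open 0.0454
F [ 0.8  0.7 -1.3] T [ 0.15 -1.17  0.03]
[[-0.648 -0.073 -0.758]
 [-0.037  0.997 -0.065]
 [ 0.761 -0.014 -0.649]]
```

View pics/s5.png

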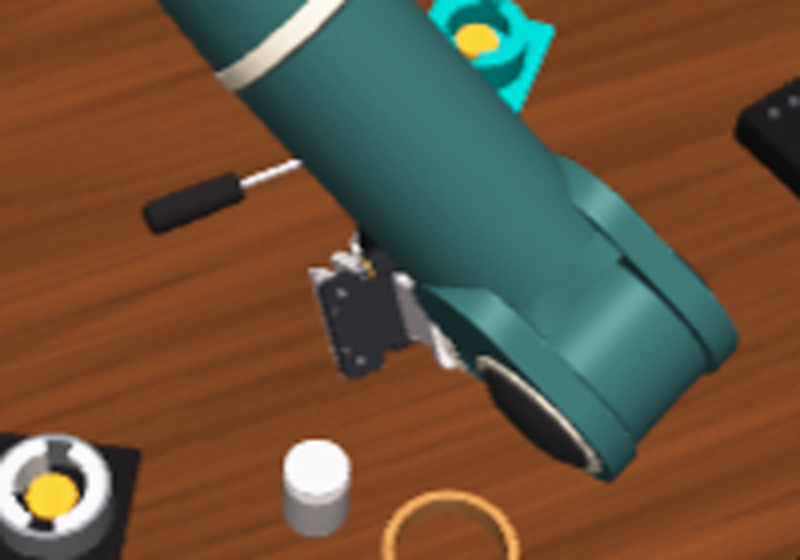

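View pics/t5.png

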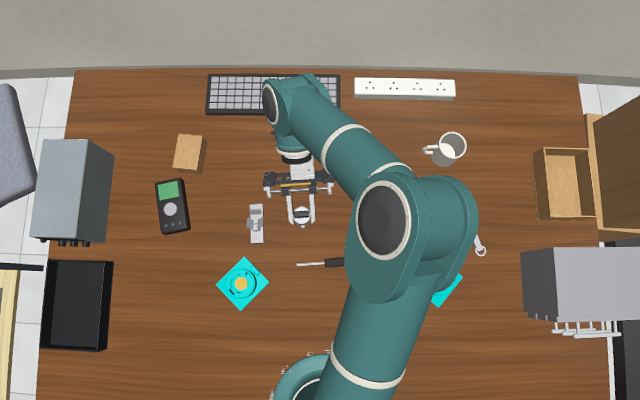

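```bash
python3 -m inch '{"dp":[[-0.003,0,0.0025],[-0.003,0,0.0025],[0,0,0],[0,0,0]],"turn":[[0,0,0],[0,0,0],[0,0,0],[0,0,0]],"grip":[0,0,0,0]}';python3 -m inch '{"dp":[[-0.002,0,0.0018],[-0.002,0,0.0018],[0,0,0],[0,0,0]],"turn":[[0,0,0],[0,0,0],[0,0,0],[0,0,0]],"grip":[0,0,0,0]}'
```

```text
t: 11.63
position: [0.4934, 0.0649, 0.0358]
orientation: [0.075, -2.277, 0.055]
wrist_force: [-0.0, 0.6, -2.9]
opening: 0.0454
t: 11.97
position: [0.4932, 0.0648, 0.0298]
orientation: [0.075, -2.277, 0.055]
wrist_force: [0.2, -0.3, -2.5]
opening: 0.0453
```

```bash
python3 -m inch '{"dp":[[-0.002,0,0.0018],[0,0,0],[0,0,0]],"turn":[[0,0,0],[0,0,0],[0,0,0]],"grip":[0,0,0]}';python3 -m inch '{"dp":[[-0.002,0,0.0018],[0,0,0],[0,0,0]],"turn":[[0,0,0],[0,0,0],[0,0,0]],"grip":[0,0,0]}'; python3 st.py
```

```text
t: 12.22
position: [0.4939, 0.0648, 0.0286]
orientation: [0.075, -2.278, 0.055]
wrist_force: [-0.1, 0.3, -3.1]
opening: 0.0457
t: 12.47
position: [0.4951, 0.0649, 0.0283]
orientation: [0.075, -2.279, 0.054]
wrist_force: [-0.6, 0.3, -2.8]
opening: 0.0451
12.4667 p [0.4951 0.0649 0.0283] q [ 0.236  1.081 -0.663  1.377  0.344  1.715  1.131] open 0.0451
F [-0.6  0.3 -2.8] T [ 0.14 -1.22  0.03]
[[-0.65  -0.072 -0.756]
 [-0.036  0.997 -0.064]
 [ 0.759 -0.014 -0.651]]
```

```bash
python3 -m inch '{"dp":[[-0.003,0,0.0018],[-0.002,0,0.001],[0,0,0]],"turn":[[0,0,0],[0,0,0],[0,0,0]],"grip":[0,0,0]}'; python3 st.py
```

```text
t: 12.72
position: [0.4962, 0.0648, 0.027]
orientation: [0.076, -2.275, 0.055]
wrist_force: [0.0, 1.5, -3.4]
opening: 0.0453
12.7167 p [0.4962 0.0648 0.027 ] q [ 0.234  1.086 -0.662  1.37   0.345  1.72   1.133] open 0.0453
F [ 0.   1.5 -3.4] T [ 0.14 -1.22 -0.01]
[[-0.647 -0.073 -0.759]
 [-0.037  0.997 -0.065]
 [ 0.761 -0.014 -0.648]]
```

```bash
python3 -m inch '{"dp":[[-0.002,0,0.003],[-0.002,0,0.003],[0,0,0],[0,0,0]],"turn":[[0,0,0],[0,0,0],[0,0,0],[0,0,0]],"grip":[0,0,0,0]}'; python3 st.py pics/w6.png
```

```text
t: 13.05
position: [0.4973, 0.065, 0.0249]
orientation: [0.076, -2.28, 0.054]
wrist_force: [0.4, -0.4, -2.4]
opening: 0.0455
13.05 p [0.4973 0.065  0.0249] q [ 0.234  1.088 -0.661  1.369  0.347  1.715  1.133] open 0.0455
F [ 0.4 -0.4 -2.4] T [ 0.17 -1.26 -0.01]
[[-0.651 -0.073 -0.756]
 [-0.037  0.997 -0.064]
 [ 0.758 -0.014 -0.652]]
```

View pics/w6.png

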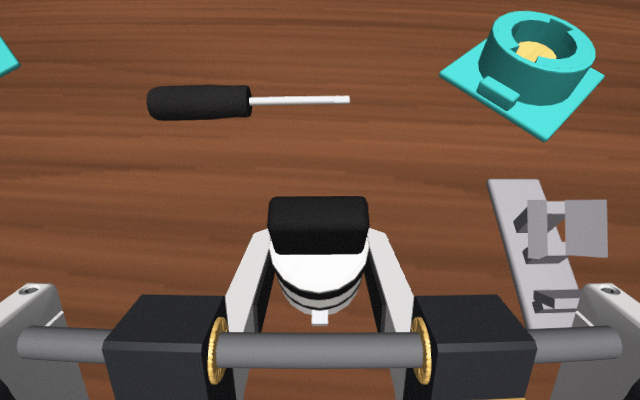

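```bash
python3 - <<'E'
from h import *
for n in('w4','w6'):
    im=cv2.imread(f'pics/{n}.png');p=cv2.resize(im[185:335,240:400],None,fx=4,fy=4,interpolation=cv2.INTER_CUBIC)
    cv2.imwrite(f'pics/{n}z.png',cv2.convertScaleAbs(p,alpha=1.3,beta=30))
a=cv2.imread('pics/w4z.png');b=cv2.imread('pics/w6z.png');cv2.imwrite('pics/cmp.png',np.hstack([a[:,100:500],b[:,100:500]]))
E
```

```text
(no output)
```

View pics/cmp.png

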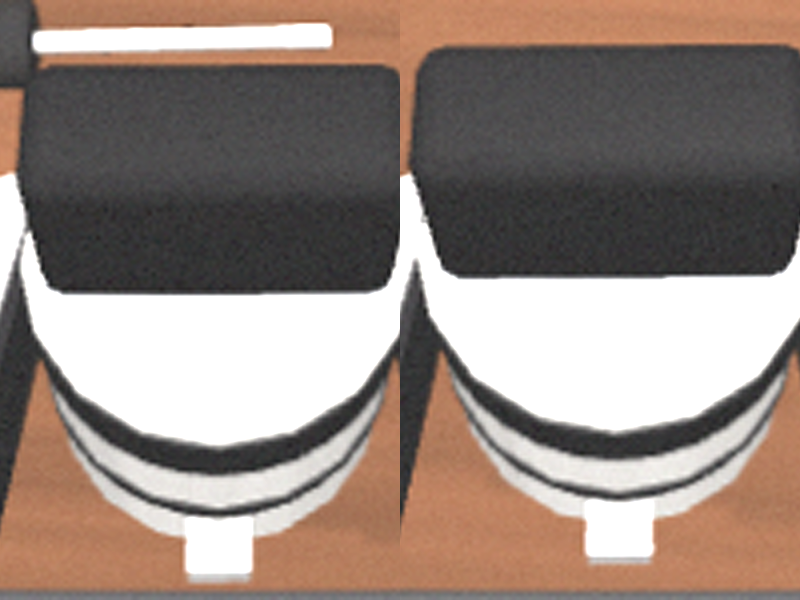

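```bash
python3 -m inch '{"dp":[[0,0,0],[0,0,0],[0,0,0],[0,0,0],[0,0,0],[0,0,0]],"turn":[[0,0,0],[0,0,0],[0,0,0],[0,0,0],[0,0,0],[0,0,0]],"grip":[0.55,0.65,0.8,1,1,1]}'; python3 st.py pics/w7.png
```

```text
t: 13.6
position: [0.4959, 0.0649, 0.0232]
orientation: [0.076, -2.277, 0.054]
wrist_force: [-0.5, -0.0, 0.6]
opening: 0.0816
13.6 p [0.4959 0.0649 0.0232] q [ 0.234  1.091 -0.66   1.371  0.347  1.714  1.133] open 0.0816
F [-0.5 -0.   0.6] T [ 0.07 -0.82  0.  ]
[[-0.648 -0.073 -0.758]
 [-0.037  0.997 -0.065]
 [ 0.76  -0.014 -0.649]]
```

View pics/w7.png

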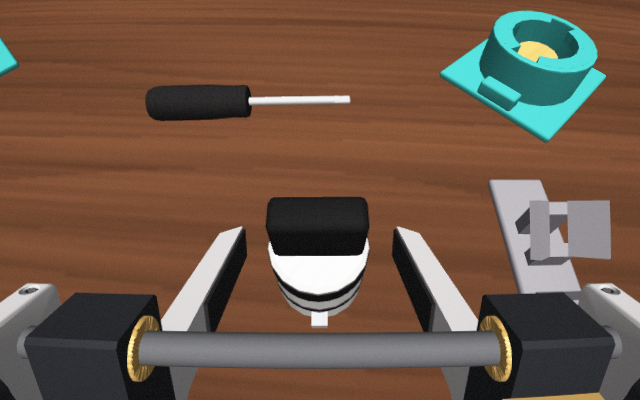

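```bash
python3 -m inch '{"dp":[[0,0,-0.015],[0,0,-0.025],[0,0,-0.025],[0,0,-0.02],[0.02,0,-0.02],[0.02,0,-0.02],[0.02,0,-0.02],[0.02,0,-0.02],[0.01,0,-0.02],[0,0,-0.02],[0,0,0],[0,0,0]],"turn":[[0,0,0],[0,0,0],[0,0,0],[0,0,0],[0,-7,0],[0,-7,0],[0,-7,0],[0,-7,0],[0,-7,0],[0,-7,0],[0,-7,0],[0,0,0]],"grip":[1,1,1,1,1,1,1,1,1,1,1,1]}'; python3 st.py pics/w8.png; python3 goal.py .48 .065 .25 90 0
```

```text
t: 14.65
position: [0.5529, 0.0743, 0.2257]
orientation: [0.119, -3.134, 0.02]
wrist_force: [-0.2, -1.2, 0.5]
opening: 0.094
14.65 p [0.5529 0.0743 0.2257] q [ 0.487  0.415 -0.871  1.746  0.356  1.153  1.154] open 0.094
F [-0.2 -1.2  0.5] T [ 0.05 -0.09 -0.01]
[[-0.997 -0.076 -0.005]
 [-0.076  0.997 -0.013]
 [ 0.006 -0.012 -1.   ]]
p [0.5539 0.0737 0.2264] q [ 0.49  0.42 -0.87  1.74  0.36  1.16  1.15] open 0.0942 F [ 0.3 -0.1  1.5]
dp mm [ 74.6  -3.5 -22.8] turn [-1.04  0.12 94.26]
```

View pics/w8.png

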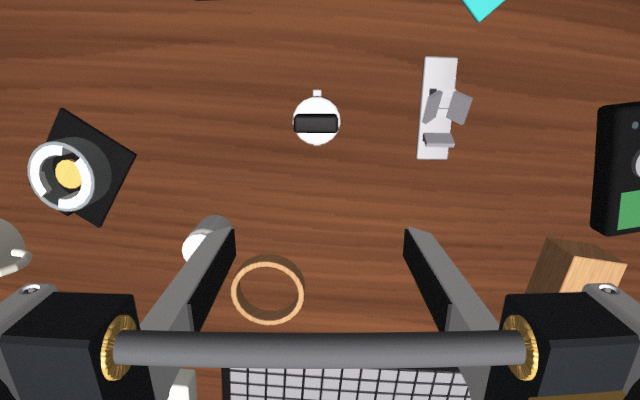

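```bash
python3 - <<'E'
from h import *
im=cv2.imread('pics/w8.png')
a=cv2.resize(im[80:155,275:360],(680,600),interpolation=cv2.INTER_CUBIC)
cv2.imwrite('pics/w8b.png',a)
a=cv2.resize(im[100:235,15:150],(594,594),interpolation=cv2.INTER_CUBIC)
cv2.imwrite('pics/w8d.png',a)
E
```

```text
(no output)
```

View pics/w8b.png

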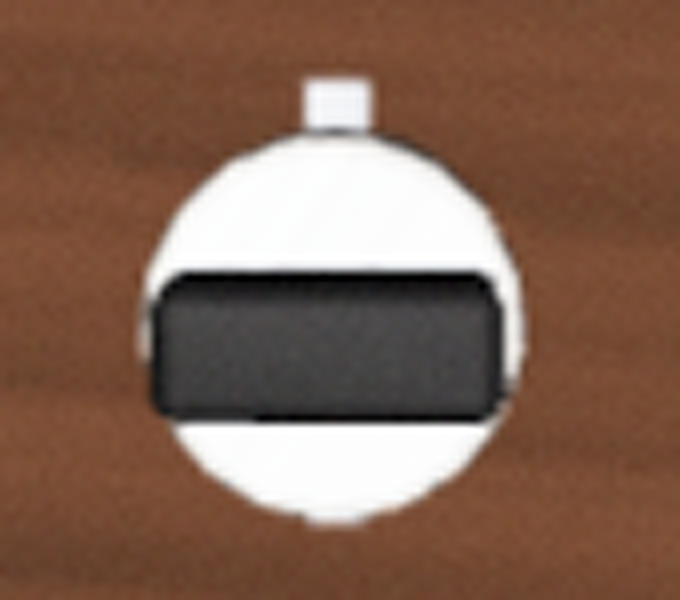

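View pics/w8d.png

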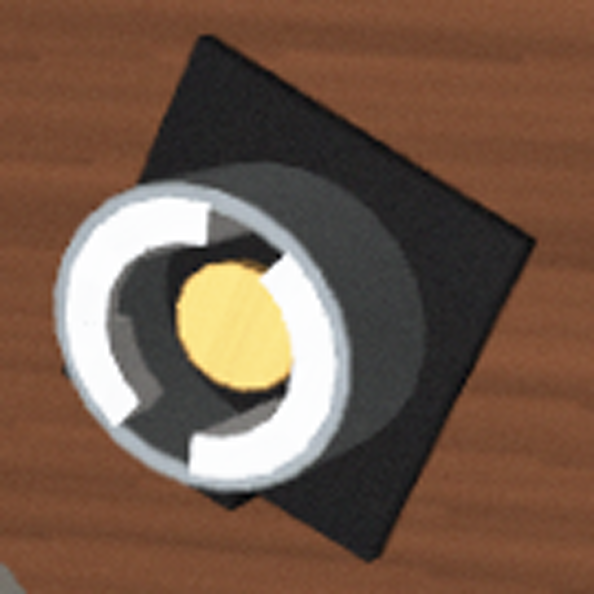

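```bash
python3 - <<'E'
from h import *
d=np.load('pics/w8.png.npy');s=dict(position=d[:3],orientation=d[3:])
g=lambda x,y,z:onz('wrist',(x/8+275-.45,y/8+80-.45),z,s).round(4)
print('shoulder c',g(334,327,.05),'diam',np.linalg.norm(g(143,327,.05)-g(525,327,.05)),np.linalg.norm(g(334,130,.05)-g(334,523,.05)))
print('bar top c',g(330,355,.078), 'bar width',np.linalg.norm(g(330,285,.078)-g(330,421,.078)))
l,r=g(304,78,.014),g(372,78,.014);print('lug end',(l+r)/2,np.linalg.norm(l-r))
print('bar dir',g(500,421,.078)-g(155,421,.078))
h=lambda x,y,z:onz('wrist',(x/4.4+15-.4,y/4.4+100-.4),z,s).round(4)
print('dock approx',h(203,338,.039))
E
```

```text
shoulder c [0.5017 0.0653 0.05  ] diam 0.046132960017757366 0.04702307943978142
bar top c [0.5022 0.0654 0.078 ] bar width 0.015040279252726618
lug end [0.47285 0.0629  0.014  ] 0.008827797007181348
bar dir [-0.003   0.0385  0.    ]
dock approx [ 0.5816 -0.2092  0.039 ]
```

```bash
python3 -m inch '{"dp":[[0.02,-0.005,0],[0.02,0,0],[0.01,0,0],[0,0,0],[0,0,0],[0,0,0],[0,0,0],[0,0,0],[0,0,0],[0,0,0],[0,0,0],[0,0,0],[0,0,0],[0,0,0]],"turn":[[0,0,7],[0,0,7],[0,0,7],[0,0,7],[0,0,7],[0,0,7],[0,0,7],[0,0,7],[0,0,7],[0,0,7],[0,0,7],[0,0,7],[0,0,5],[0,0,0]],"grip":[1,1,1,1,1,1,1,1,1,1,1,1,1,1]}'; python3 goal.py .502 .0653 .14 94.5 0
```

```text
t: 15.87
position: [0.5042, 0.0692, 0.2247]
orientation: [-2.154, -2.259, 0.05]
wrist_force: [-0.6, -0.2, -0.3]
opening: 0.0942
p [0.5042 0.0692 0.2247] q [ 0.33  0.27 -0.62  1.84  0.17  1.12 -0.31] open 0.0942 F [-0.6 -0.2 -0.3]
dp mm [-3.2  0.8 84.7] turn [-2.14  0.41 -1.77]
```

```bash
python3 -m inch '{"dp":[[-0.002,0.001,0.015],[-0.001,0,0.025],[0,0,0.025],[0,0,0.01],[0,0,0]],"turn":[[-2.1,0.4,-1.8],[0,0,0],[0,0,0],[0,0,0],[0,0,0]],"grip":[1,1,1,0.8,0.6]}'; python3 goal.py .502 .0653 .063 94.5 0;python3 st.py pics/w9.png
```

```text
t: 16.28
position: [0.5064, 0.067, 0.1469]
orientation: [-2.11, -2.323, 0.002]
wrist_force: [0.9, -0.3, -0.1]
opening: 0.0839
p [0.5064 0.067  0.1469] q [ 0.31  0.36 -0.6   1.94  0.25  0.92 -0.32] open 0.0839 F [ 0.9 -0.3 -0.1]
dp mm [-1.4 -4.3 84. ] turn [-0.21 -0.1   1.01]
16.2833 p [0.5064 0.067  0.1469] q [ 0.312  0.357 -0.6    1.943  0.248  0.918 -0.315] open 0.0839
F [ 0.9 -0.3 -0.1] T [-0.04 -0.12 -0.03]
[[-0.096  0.995 -0.004]
 [ 0.995  0.096  0.001]
 [ 0.002 -0.004 -1.   ]]
```

View pics/w9.png

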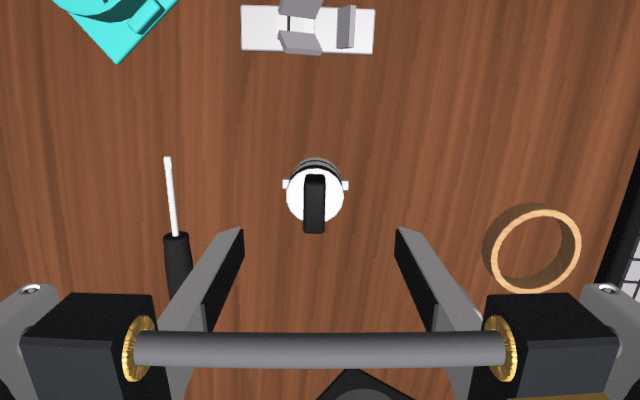

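```bash
python3 -m inch '{"dp":[[-0.001,-0.003,0.015],[0,-0.002,0.02],[0,0,0.02],[0,0,0.005],[0,0,0]],"turn":[[0,0,1],[0,0,0],[0,0,0],[0,0,0],[0,0,0]],"grip":[0.6,0.6,0.6,0.6,0.6]}'; python3 goal.py .502 .0653 .063 94.5 0
python3 - <<'E'
from h import *
d=np.load('pics/w9.png.npy');s=dict(position=d[:3],orientation=d[3:])
p=proj('wrist',[[.502,.0653,.078],[.502,.0653,.05]],s);print(p)
im=cv2.imread('pics/w9.png');cv2.imwrite('pics/w9c.png',cv2.resize(im[145:245,260:370],None,fx=6,fy=6,interpolation=cv2.INTER_CUBIC))
E
```

```text
t: 16.75
position: [0.5058, 0.0666, 0.0917]
orientation: [-2.128, -2.311, -0.004]
wrist_force: [1.0, 0.2, -0.1]
opening: 0.0564
p [0.5058 0.0666 0.0917] q [ 0.27  0.44 -0.56  1.99  0.32  0.8  -0.38] open 0.0564 F [ 1.   0.2 -0.1]
dp mm [-1.1 -4.  28.7] turn [ 0.11 -0.1   0.23]
[[313.42535801 208.27554735]
 [314.10837829 196.33913358]]
```

View pics/w9c.png

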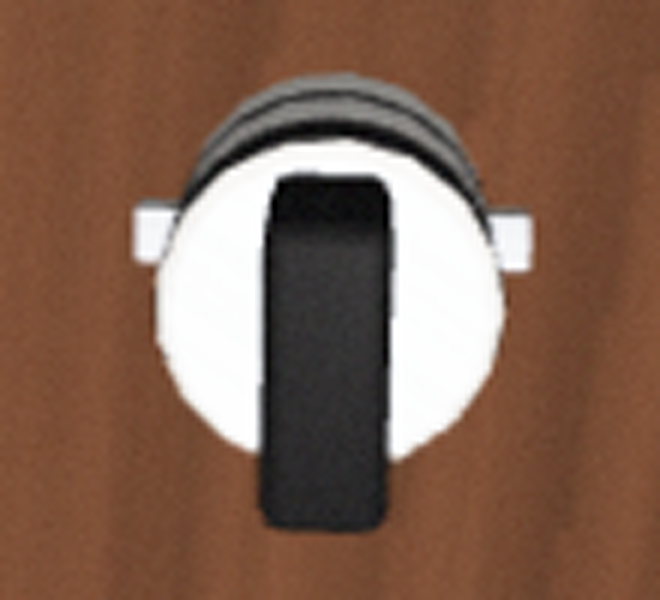

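```bash
python3 -m inch '{"dp":[[-0.001,-0.003,0.008],[0,-0.002,0.008],[0,0,0.005],[0,0,0],[0,0,0]],"turn":[[0,0,0.2],[0,0,0],[0,0,0],[0,0,0],[0,0,0]],"grip":[0.6,0.6,0.6,0.6,0.6]}'; python3 goal.py .5025 .0653 .063 94.5 0
```

```text
t: 17.17
position: [0.5028, 0.0654, 0.0727]
orientation: [2.129, 2.306, 0.008]
wrist_force: [-0.7, 0.0, 0.5]
opening: 0.0565
p [0.5028 0.0654 0.0727] q [ 0.26  0.46 -0.55  2.01  0.34  0.76 -0.41] open 0.0565 F [-0.7  0.   0.5]
dp mm [-0.1 -0.4  9.7] turn [ 0.34 -0.07  0.06]
```

```bash
python3 -m inch '{"dp":[[0,0,0.004],[0,0,0.004],[0,0,0.002],[0,0,0],[0,0,0]],"turn":[[0.3,0,0],[0,0,0],[0,0,0],[0,0,0],[0,0,0]],"grip":[0.6,0.6,0.6,0.6,0.6]}'; python3 goal.py .5025 .0653 .063 94.5 0
```

```text
t: 17.58
position: [0.5035, 0.0654, 0.0625]
orientation: [-2.131, -2.308, -0.003]
wrist_force: [0.3, 0.1, 0.0]
opening: 0.0565
p [0.5035 0.0654 0.0625] q [ 0.25  0.48 -0.54  2.01  0.35  0.74 -0.42] open 0.0565 F [0.3 0.1 0. ]
dp mm [-0.1 -1.  -0.5] turn [ 0.07 -0.07  0.06]
```

```bash
python3 -m inch '{"dp":[[0,-0.001,0],[0,0,0],[0,0,0],[0,0,0],[0,0,0],[0,0,0],[0,0,0],[0,0,0]],"turn":[[0,0,0],[0,0,0],[0,0,0],[0,0,0],[0,0,0],[0,0,0],[0,0,0],[0,0,0]],"grip":[0.3,0.2,0.1,0,0,0,0,0]}'; python3 st.py
```

```text
t: 18.25
position: [0.5026, 0.0654, 0.0628]
orientation: [2.131, 2.308, 0.003]
wrist_force: [-0.5, 0.4, -0.6]
opening: 0.0161
18.25 p [0.5026 0.0654 0.0628] q [ 0.253  0.476 -0.537  2.013  0.353  0.741 -0.419] open 0.0161
F [-0.5  0.4 -0.6] T [ 0.02 -0.06 -0.01]
[[-0.08   0.997  0.002]
 [ 0.997  0.08   0.001]
 [ 0.001  0.002 -1.   ]]
```

```bash
python3 -m inch '{"dp":[[0,0,-0.01],[0,0,-0.025],[0,0,-0.04],[0,0,-0.04],[-0.02,0,-0.02],[-0.03,0.01,0],[-0.035,0.01,0],[-0.035,0.01,0],[-0.035,0.01,0],[-0.03,0.01,0],[-0.02,0,0],[0,0,0]],"turn":[[0,0,0],[0,0,0],[0,0,0],[0,0,0],[0,0,6],[0,0,6],[0,0,6],[0,0,6],[0,0,6],[0,0,4],[0,0,0],[0,0,0]],"grip":[0,0,0,0,0,0,0,0,0,0,0,0]}'; python3 st.py pics/w10.png; python3 goal.py .58 -.207 .2 60 0
```

```text
t: 19.25
position: [0.5012, -0.148, 0.2117]
orientation: [-2.728, -1.556, -0.007]
wrist_force: [-0.8, -0.0, -2.8]
opening: 0.0158
19.25 p [ 0.5012 -0.148   0.2117] q [ 0.583  0.263 -0.412  1.863  0.117  1.038 -0.41 ] open 0.0158
F [-0.8 -0.  -2.8] T [-0.07  0.01 -0.01]
[[ 0.509  0.861  0.003]
 [ 0.861 -0.509  0.003]
 [ 0.004  0.001 -1.   ]]
p [ 0.502  -0.1465  0.2119] q [ 0.58  0.26 -0.41  1.86  0.12  1.04 -0.41] open 0.0161 F [-0.1 -0.7 -1.6]
dp mm [-12.5  97.9  12. ] turn [ 0.08 -0.28 -0.55]
```

View pics/w10.png

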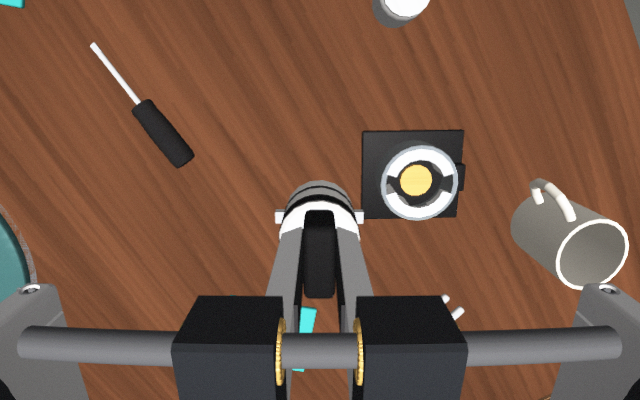

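```bash
python3 - <<'E'
from h import *
im=cv2.imread('pics/w10.png')
cv2.imwrite('pics/w10c.png',cv2.resize(im[120:230,350:475],None,fx=6,fy=5.4,interpolation=cv2.INTER_CUBIC)[:600])
E
```

```text
(no output)
```

View pics/w10c.png

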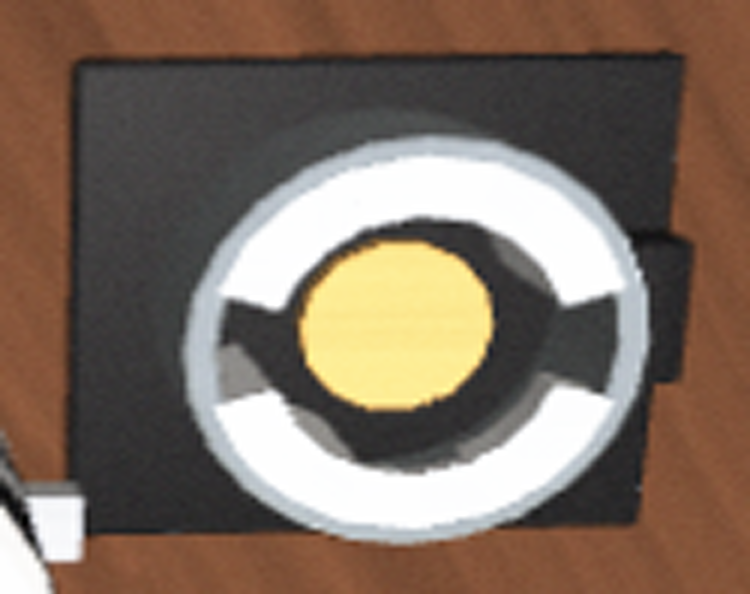

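```bash
cat > dock.py <<'E'
from h import *
from scipy.optimize import least_squares
def C(p): return np.array(p,float)/[6,5.4]+[350,120]-.42
def fit(name,corn,circ,slots,C,z0=0):
    d=np.load(name+'.npy');s=dict(position=d[:3],orientation=d[3:])
    def pts(p,L):
        c,sn=np.cos(p[2]),np.sin(p[2]);L=np.atleast_2d(L);return proj('wrist',np.c_[p[0]+c*L[:,0]-sn*L[:,1],p[1]+sn*L[:,0]+c*L[:,1],L[:,2]],s)
    th=np.linspace(0,2*np.pi,181)
    def f(p,w=(1,1,1)):
        r=[]
        if corn: r+=list(w[0]*(pts(p,[k for k,_ in corn])-C([v for _,v in corn])).ravel())
        if circ:
            e=pts(p,np.c_[.04*np.cos(th),.04*np.sin(th),0*th+.039]);lo=C((circ[0],circ[2]));hi=C((circ[1],circ[3]))
            r+=[w[1]*v for v in (e.min(0)-lo).tolist()+(e.max(0)-hi).tolist()]
        if slots: r+=list(w[2]*(pts(p,[k for k,_ in slots])-C([v for _,v in slots])).ravel())
        return np.array(r)
    for w in((1,1,1),(1,0,0),(0,1,1)):
        r=least_squares(f,[.58,-.207,-.5],args=(w,),x_scale=[.01,.01,.1]);print(w,r.x[:2].round(4),np.degrees(r.x[2]).round(2));print(f(r.x).round(1))
    return r.x
if __name__=='__main__':
    fit('pics/w10.png',[((-.055,.05,.006),(77,62)),((.055,.05,.006),(685,57)),((-.055,-.05,.006),(69,535)),((.055,-.05,.006),(637,523))],
     (184,649,135,545),[((-.029,0,.039),(248,350)),((.029,0,.039),(587,345))],C)
E
python3 dock.py
```

```text
(1, 1, 1) [ 0.5823 -0.2099] -29.56
[-0.5 -0.2  0.6 -0.6 -0.5  0.5  0.4  0.8 -0.4 -0.1  0.6  0.2 -0.2 -0.1
  0.1 -0.2]
(1, 0, 0) [ 0.5823 -0.2099] -29.55
[-0.5 -0.3  0.7 -0.7 -0.5  0.5  0.4  0.7 -0.4 -0.2  0.6  0.1 -0.2 -0.2
  0.1 -0.3]
(0, 1, 1) [ 0.5822 -0.21  ] -29.64
[-0.5 -0.2  0.7 -0.5 -0.6  0.5  0.3  0.9 -0.4 -0.   0.5  0.3 -0.2 -0.1
  0.1 -0.1]
```

```bash
python3 - <<'E'
from h import *
d=np.load('pics/w10.png.npy');s=dict(position=d[:3],orientation=d[3:]);M=R.from_rotvec(d[3:]).as_matrix()
def T(L): # battery coords -> world ; tool: y_t=batt x ; x_t = batt y ; z_t=-batt z
    L=np.atleast_2d(L);Q=np.c_[L[:,1],L[:,0],.0628-L[:,2]];return proj('wrist',d[:3]+Q@M.T,s)
print('lug ends top edge',T([[.029,.004,.014],[.029,-.004,.014],[-.029,.004,.014],[-.029,-.004,.014]]).round(1))
print('sides',T([[.023,0,.05],[-.023,0,.05],[0,.023,.05]]).round(1))
print('bar',T([[.008,-.02,.078],[-.008,-.02,.078],[.008,.02,.078],[-.008,.02,.078]]).round(1))
im=cv2.imread('pics/w10.png');cv2.imwrite('pics/w10e.png',cv2.resize(im[170:310,255:385],None,fx=5,fy=4.2,interpolation=cv2.INTER_CUBIC))
E
```

```text
lug ends top edge [[363.4 210.7]
 [362.9 222. ]
 [275.1 210.7]
 [275.5 222.1]]
sides [[360.1 239.5]
 [278.4 239.5]
 [319.2 200.8]]
bar [[335.1 299. ]
 [303.4 299. ]
 [336.3 225.8]
 [302.2 225.8]]
```

View pics/w10e.png

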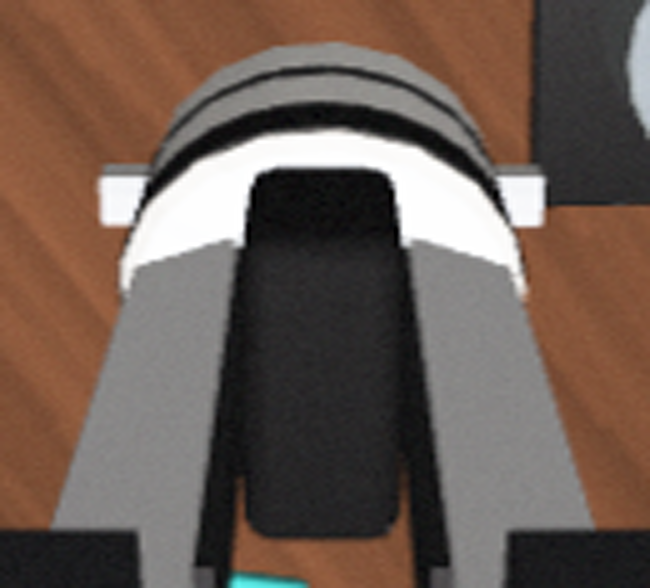

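```bash
python3 -m inch '{"dp":[[-0.004,0.02,0],[-0.004,0.03,0.01],[-0.003,0.025,0.01],[0,0.012,0.01],[0,0,0],[0,0,0]],"turn":[[0,0,0],[0,0,0],[0,0,0],[0,0,0],[0,0,0],[0,0,0]],"grip":[0,0,0,0,0,0]}'; python3 goal.py .5822 -.21 .15 60.4 0; python3 st.py pics/w11.png
```

```text
t: 19.8
position: [0.576, -0.1954, 0.1843]
orientation: [-2.72, -1.569, -0.014]
wrist_force: [-1.7, 0.3, -2.4]
opening: 0.0159
p [ 0.576  -0.1954  0.1843] q [ 0.57  0.44 -0.38  1.68  0.18  1.05 -0.39] open 0.0159 F [-1.7  0.3 -2.4]
dp mm [-9.8 12.6 34.3] turn [ 0.16 -0.48 -0.45]
19.8 p [ 0.576  -0.1954  0.1843] q [ 0.57   0.442 -0.38   1.683  0.176  1.046 -0.389] open 0.0159
F [-1.7  0.3 -2.4] T [-0.01 -0.02  0.01]
[[ 0.501  0.866  0.007]
 [ 0.866 -0.501  0.006]
 [ 0.008  0.003 -1.   ]]
```

View pics/w11.png

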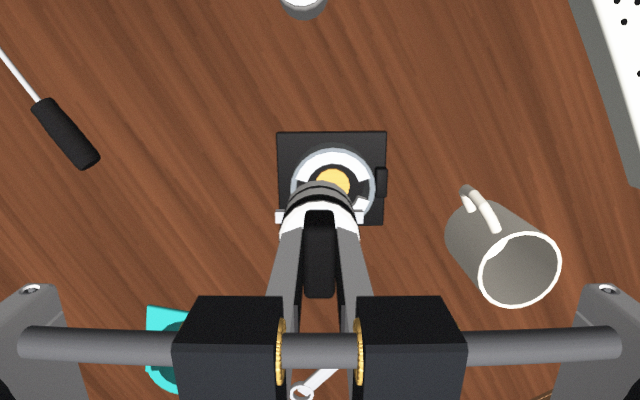

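```bash
python3 -m inch '{"dp":[[-0.005,0.006,0.01],[-0.003,0.005,0.015],[-0.001,0.001,0.01],[0,0,0.005],[0,0,0],[0,0,0]],"turn":[[0,-0.3,-0.4],[0,-0.2,0],[0,0,0],[0,0,0],[0,0,0],[0,0,0]],"grip":[0,0,0,0,0,0]}'; python3 goal.py .5822 -.21 .11 60.4 0; python3 st.py pics/w12.png
```

```text
t: 20.35
position: [0.5812, -0.2076, 0.1416]
orientation: [2.71, 1.583, 0.001]
wrist_force: [0.5, -0.3, -2.6]
opening: 0.0159
p [ 0.5812 -0.2076  0.1416] q [ 0.56  0.5  -0.36  1.69  0.21  0.98 -0.39] open 0.0159 F [ 0.5 -0.3 -2.6]
dp mm [-1.6  1.9 31.6] turn [0.17 0.06 0.19]
20.35 p [ 0.5812 -0.2076  0.1416] q [ 0.565  0.504 -0.363  1.694  0.211  0.978 -0.388] open 0.0159
F [ 0.5 -0.3 -2.6] T [ 0.04 -0.03 -0.01]
[[ 0.491  0.871  0.002]
 [ 0.871 -0.491 -0.002]
 [-0.001  0.003 -1.   ]]
```

View pics/w12.png

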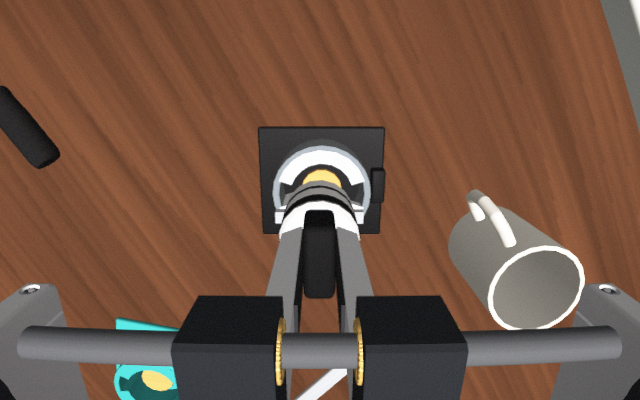

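```bash
python3 - <<'E'
from h import *
im=cv2.imread('pics/w12.png')
cv2.imwrite('pics/w12c.png',cv2.convertScaleAbs(cv2.resize(im[115:245,250:395],None,fx=5,fy=4.6,interpolation=cv2.INTER_CUBIC),alpha=1.3,beta=20))
E
```

```text
(no output)
```

View pics/w12c.png

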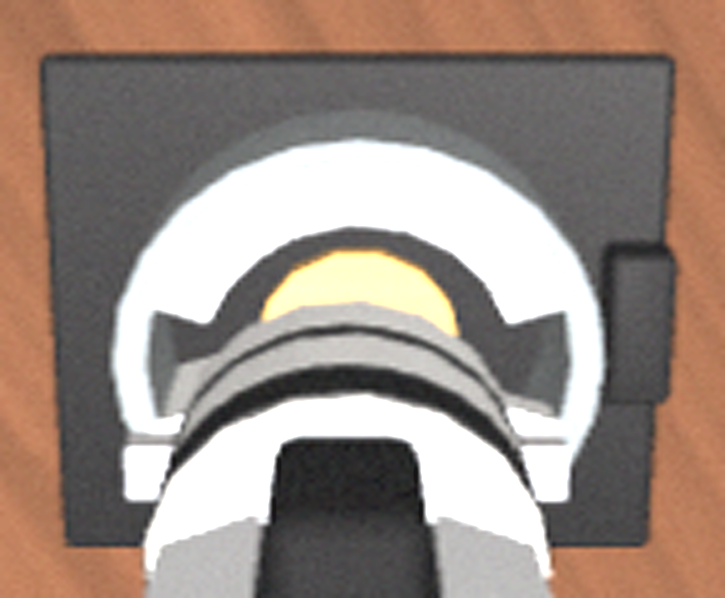

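```bash
python3 - <<'E'
from dock import *
C2=lambda p:np.array(p,float)/[5,4.6]+[250,115]-.42
fit('pics/w12.png',[((-.055,.05,.006),(41,57)),((.055,.05,.006),(672,57)),((-.055,-.05,.006),(66,547)),((.055,-.05,.006),(648,547))],
 None,[((0,.04,.039),(359,138)),((-.034,0,.039),(151,362)),((.034,0,.039),(567,362))],C2)
# lug in tool frame
d=np.load('pics/w12.png.npy');s=dict(position=d[:3],orientation=d[3:]);M=R.from_rotvec(d[3:]).as_matrix()
Q=np.array([[.004,.029,.0488],[-.004,.029,.0488],[.004,-.029,.0488],[-.004,-.029,.0488]])
print(((proj('wrist',d[:3]+Q@M.T,s)+.42-[250,115])*[5,4.6]).round(0))
E
```

```text
(1, 1, 1) [ 0.5824 -0.2097] -29.39
[-0.9 -0.4  1.1 -0.5 -0.4  0.5  0.3  0.3  0.  -0.2 -0.6  0.4  0.5  0.3]
(1, 0, 0) [ 0.5823 -0.2098] -29.38
[-0.9 -0.3  1.1 -0.4 -0.4  0.6  0.3  0.4 -0.  -0.1 -0.6  0.6  0.4  0.4]
(0, 1, 1) [ 0.5825 -0.2096] -29.41
[-0.8 -0.6  1.2 -0.6 -0.4  0.3  0.3  0.2  0.1 -0.4 -0.6  0.3  0.5  0.2]
[[569. 442.]
 [567. 494.]
 [128. 442.]
 [130. 494.]]
```

```bash
python3 -m inch '{"dp":[[-0.001,0.001,0.008],[0,0.001,0.01],[0,0,0.008],[0,0,0],[0,0,0]],"turn":[[0.2,0,0],[0,0,0],[0,0,0],[0,0,0],[0,0,0]],"grip":[0,0,0,0,0]}'; python3 goal.py .5828 -.2095 .10 60.5 0
```

```text
t: 20.82
position: [0.5829, -0.2096, 0.1137]
orientation: [2.712, 1.584, -0.001]
wrist_force: [-0.3, 0.0, -2.1]
opening: 0.0158
p [ 0.5829 -0.2096  0.1137] q [ 0.56  0.54 -0.35  1.71  0.23  0.93 -0.4 ] open 0.0158 F [-0.3  0.  -2.1]
dp mm [ 0.1 -0.2 13.7] turn [0.03 0.05 0.09]
```

Well aligned. Descend into the mouth.

```bash
python3 -m inch '{"dp":[[0,0,0.006],[0,0,0.007],[0,0,0.005],[0,0,0.003],[0,0,0],[0,0,0]],"turn":[[0,0,0],[0,0,0],[0,0,0],[0,0,0],[0,0,0],[0,0,0]],"grip":[0,0,0,0,0,0]}'; python3 goal.py .5828 -.2095 .10 60.5 0;python3 st.py pics/w13.png
```

```text
t: 21.32
position: [0.5829, -0.2095, 0.0904]
orientation: [2.712, 1.585, -0.001]
wrist_force: [0.0, -0.8, -1.7]
opening: 0.016
p [ 0.5829 -0.2095  0.0904] q [ 0.55  0.57 -0.35  1.72  0.24  0.89 -0.41] open 0.016 F [ 0.  -0.8 -1.7]
dp mm [-0.  -0.1 -9.6] turn [0.02 0.05 0.1 ]
21.3167 p [ 0.5829 -0.2095  0.0904] q [ 0.552  0.572 -0.346  1.72   0.239  0.892 -0.407] open 0.016
F [ 0.  -0.8 -1.7] T [ 0.06 -0.08  0.01]
[[ 0.491  0.871 -0.   ]
 [ 0.871 -0.491 -0.001]
 [-0.001  0.    -1.   ]]
```

View pics/w13.png

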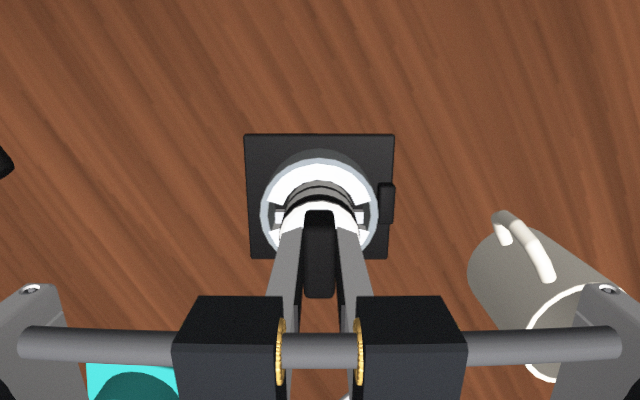

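```bash
python3 -m inch '{"dp":[[0,0,0.004],[0,0,0.004],[0,0,0.004],[0,0,0.002],[0,0,0]],"turn":[[0,0,0],[0,0,0],[0,0,0],[0,0,0],[0,0,0]],"grip":[0,0,0,0,0]}'; python3 st.py
```

```text
t: 21.78
position: [0.5836, -0.2097, 0.0774]
orientation: [2.71, 1.583, 0.001]
wrist_force: [-3.6, -0.2, 8.9]
opening: 0.0157
21.7833 p [ 0.5836 -0.2097  0.0774] q [ 0.548  0.589 -0.341  1.726  0.248  0.867 -0.414] open 0.0157
F [-3.6 -0.2  8.9] T [0.36 1.03 0.04]
[[ 0.491  0.871  0.002]
 [ 0.871 -0.491 -0.002]
 [-0.001  0.002 -1.   ]]
```

```bash
python3 -m inch '{"dp":[[0,0,0.003],[0,0,0.002],[0,0,0.001],[0,0,0.001],[0,0,0.001],[0,0,0.001]],"turn":[[0,0,0],[0,0,0],[0,0,4],[0,0,5],[0,0,5],[0,0,0]],"grip":[0,0,0,0,0,0]}'; python3 st.py; python3 goal.py .5828 -.2095 .0755 -29.5 0
```

```text
t: 22.28
position: [0.5852, -0.2098, 0.0745]
orientation: [2.887, 1.224, 0.004]
wrist_force: [-10.0, 3.0, 20.8]
opening: 0.0159
22.2833 p [ 0.5852 -0.2098  0.0745] q [ 0.501  0.585 -0.278  1.729  0.207  0.851 -0.639] open 0.0159
F [-10.    3.   20.8] T [0.67 2.59 0.12]
[[ 0.695  0.719  0.005]
 [ 0.719 -0.695 -0.005]
 [ 0.     0.007 -1.   ]]
p [ 0.5852 -0.2098  0.0745] q [ 0.5   0.58 -0.28  1.73  0.21  0.85 -0.64] open 0.0159 F [-10.    3.   20.8]
dp mm [-1.5 -1.9 -1. ] turn [ 0.32 -0.26 75.46]
```

```bash
python3 -m inch '{"dp":[[-0.0015,-0.0019,-0.001],[-0.0005,-0.0005,0],[0,0,0],[0,0,0],[0,0,0]],"turn":[[0,0,3],[0,0,6],[0,0,6],[0,0,6],[0,0,0]],"grip":[0,0,0,0,0]}'; python3 st.py; python3 goal.py .5828 -.2095 .076 -29.5 0
```

```text
t: 22.7
position: [0.5845, -0.2105, 0.0787]
orientation: [3.063, 0.651, 0.015]
wrist_force: [0.5, -0.0, -2.1]
opening: 0.0159
22.7 p [ 0.5845 -0.2105  0.0787] q [ 0.435  0.566 -0.189  1.736  0.141  0.839 -0.969] open 0.0159
F [ 0.5 -0.  -2.1] T [0.3  0.29 0.01]
[[ 0.913  0.407  0.011]
 [ 0.407 -0.913 -0.008]
 [ 0.007  0.011 -1.   ]]
p [ 0.5845 -0.2105  0.0787] q [ 0.44  0.57 -0.19  1.74  0.14  0.84 -0.97] open 0.0159 F [ 0.5 -0.  -2.1]
dp mm [-1.2 -1.6  2.7] turn [ 0.41 -0.69 53.51]
```

```bash
python3 -m inch '{"dp":[[-0.001,-0.0012,0.0025],[-0.0005,-0.0005,0.002],[0,0,0.0007],[0,0,0.0007],[0,0,0.0005],[0,0,0]],"turn":[[0.3,-0.5,0],[0,0,3],[0,0,6],[0,0,6],[0,0,6],[0,0,0]],"grip":[0,0,0,0,0,0]}'; python3 st.py; python3 goal.py .5828 -.2095 .077 -29.5 0
```

```text
t: 23.2
position: [0.5849, -0.21, 0.0747]
orientation: [3.132, 0.094, 0.007]
wrist_force: [-3.2, 0.1, 8.0]
opening: 0.0159
23.2 p [ 0.5849 -0.21    0.0747] q [ 0.368  0.57  -0.101  1.735  0.083  0.834 -1.284] open 0.0159
F [-3.2  0.1  8. ] T [ 0.34  1.07 -0.06]
[[ 0.998  0.06   0.005]
 [ 0.06  -0.998 -0.008]
 [ 0.004  0.009 -1.   ]]
p [ 0.5849 -0.21    0.0747] q [ 0.37  0.57 -0.1   1.73  0.08  0.83 -1.28] open 0.0159 F [-3.2  0.1  8. ]
dp mm [-2.1 -0.6 -2.3] turn [ 0.41 -0.37 32.92]
```

```bash
python3 -m inch '{"dp":[[-0.0015,-0.0005,-0.001],[-0.001,0,0],[-0.0005,0,0.0003],[0,0,0.0005],[0,0,0.0005],[0,0,0.0005],[0,0,0]],"turn":[[0.3,-0.3,6],[0,0,6],[0,0,6],[0,0,6],[0,0,6],[0,0,3],[0,0,0]],"grip":[0,0,0,0,0,0,0]}'; python3 st.py; python3 goal.py .5828 -.2095 .077 -29.5 0
```

```text
t: 23.78
position: [0.5848, -0.2103, 0.0767]
orientation: [3.034, -0.798, 0.007]
wrist_force: [-2.1, 0.8, 7.2]
opening: 0.0156
23.7833 p [ 0.5848 -0.2103  0.0767] q [ 0.268  0.566  0.034  1.736 -0.019  0.835 -1.776] open 0.0156
F [-2.1  0.8  7.2] T [0.16 0.87 0.02]
[[ 0.87  -0.492  0.003]
 [-0.492 -0.87  -0.005]
 [ 0.006  0.003 -1.   ]]
p [ 0.5848 -0.2103  0.0767] q [ 0.27  0.57  0.03  1.74 -0.02  0.84 -1.78] open 0.0156 F [-2.1  0.8  7.2]
dp mm [-2.1  0.2 -0.3] turn [ 0.17 -0.32  0.02]
```

```bash
python3 -m inch '{"dp":[[-0.001,0,-0.003],[-0.0005,0,-0.003],[0,0,-0.0015],[0,0,-0.001],[0,0,0]],"turn":[[0,0,0],[0,0,0],[0,0,0],[0,0,0],[0,0,0]],"grip":[0,0,0,0,0]}'; python3 st.py; python3 goal.py .5828 -.2095 .084 -29.5 0
```

```text
t: 24.2
position: [0.5845, -0.21, 0.0835]
orientation: [3.04, -0.77, 0.009]
wrist_force: [1.2, -0.2, 5.2]
opening: 0.0157
24.2 p [ 0.5845 -0.21    0.0835] q [ 0.27   0.556  0.03   1.735 -0.014  0.846 -1.762] open 0.0157
F [ 1.2 -0.2  5.2] T [ 0.02 -0.16 -0.02]
[[ 0.88  -0.476  0.004]
 [-0.476 -0.88  -0.007]
 [ 0.007  0.004 -1.   ]]
p [ 0.5845 -0.21    0.0835] q [ 0.27  0.56  0.03  1.73 -0.01  0.85 -1.76] open 0.0157 F [ 1.2 -0.2  5.2]
dp mm [-1.7  0.4 -0.5] turn [ 0.23 -0.39  1.09]
```

```bash
python3 -m inch '{"dp":[[0,0,-0.0015],[0,0,-0.001],[0,0,0]],"turn":[[0,0,0],[0,0,0],[0,0,0]],"grip":[0,0,0]}'; python3 st.py pics/w14.png
```

```text
t: 24.45
position: [0.5843, -0.2099, 0.0836]
orientation: [3.043, -0.76, 0.006]
wrist_force: [2.8, -1.0, 3.6]
opening: 0.0158
24.45 p [ 0.5843 -0.2099  0.0836] q [ 0.271  0.556  0.029  1.734 -0.013  0.848 -1.756] open 0.0158
F [ 2.8 -1.   3.6] T [-0.04 -0.43 -0.07]
[[ 0.883 -0.47   0.003]
 [-0.47  -0.883 -0.006]
 [ 0.005  0.004 -1.   ]]
```

View pics/w14.png

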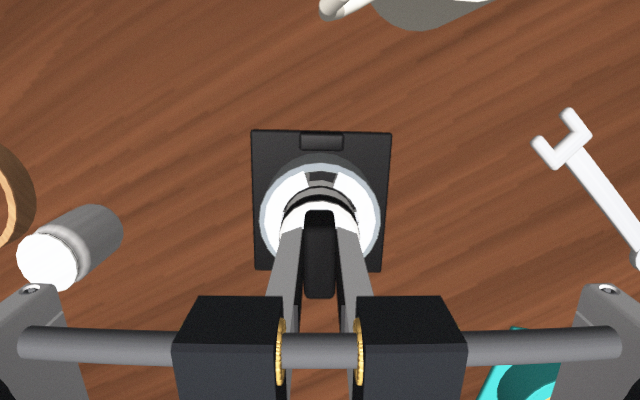

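```bash
python3 -m inch '{"dp":[[0,0,0],[0,0,0],[0,0,0],[0,0,0],[0,0,0],[0,0,-0.01],[0,0,-0.02],[0,0,-0.03],[0,0,-0.04],[0,0,-0.03],[0,0,0],[0,0,0]],"turn":[[0,0,0],[0,0,0],[0,0,0],[0,0,0],[0,0,0],[0,0,0],[0,0,0],[0,0,0],[0,0,0],[0,0,0],[0,0,0],[0,0,0]],"grip":[0.4,0.5,0.5,0.5,0.5,0.5,0.5,0.5,0.5,0.5,0.5,0.5]}'; python3 st.py pics/w15.png
```

```text
t: 25.5
position: [0.5824, -0.2083, 0.2234]
orientation: [3.044, -0.754, 0.002]
wrist_force: [0.8, 0.1, -1.6]
opening: 0.0472
25.5 p [ 0.5824 -0.2083  0.2234] q [ 0.264  0.398  0.035  1.626 -0.009  1.116 -1.755] open 0.0472
F [ 0.8  0.1 -1.6] T [ 0.06 -0.01 -0.01]
[[ 0.885 -0.466 -0.   ]
 [-0.466 -0.885 -0.005]
 [ 0.002  0.005 -1.   ]]
```

View pics/w15.png

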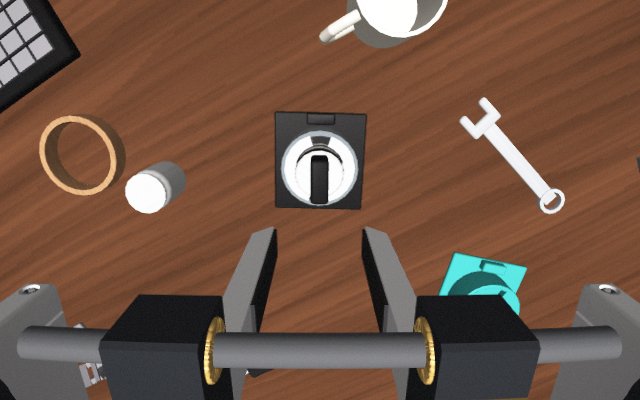

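```bash
python3 - <<'E'
from h import *
im=cv2.imread('pics/w15.png')
d=np.load('pics/w15.png.npy');s=dict(position=d[:3],orientation=d[3:])
k=6;p=cv2.resize(im[105:215,260:380],None,fx=k,fy=5.4,interpolation=cv2.INTER_CUBIC)
y=np.radians(-29.5);ax=np.array([np.cos(y),np.sin(y),0]);ay=np.array([-ax[1],ax[0],0]);o=np.array([.5824,-.2098,0])
th=np.linspace(0,2*np.pi,40)
for f,col in((.021,(0,0,255)),(.016,(0,255,0))):
    Q=[o+ax*.02*a+ay*.008*b+[0,0,f+.078] for a in(1,-1) for b in(1,-1)]+[o+.023*(np.cos(t)*ax+np.sin(t)*ay)+[0,0,f+.05] for t in th]
    for q in proj('wrist',Q,s):
        c=(q+.42-[260,105])*[k,5.4];cv2.circle(p,tuple(int(v) for v in c),2,col,-1)
cv2.imwrite('pics/w15c.png',p)
E
```

```text
(no output)
```

View pics/w15c.png

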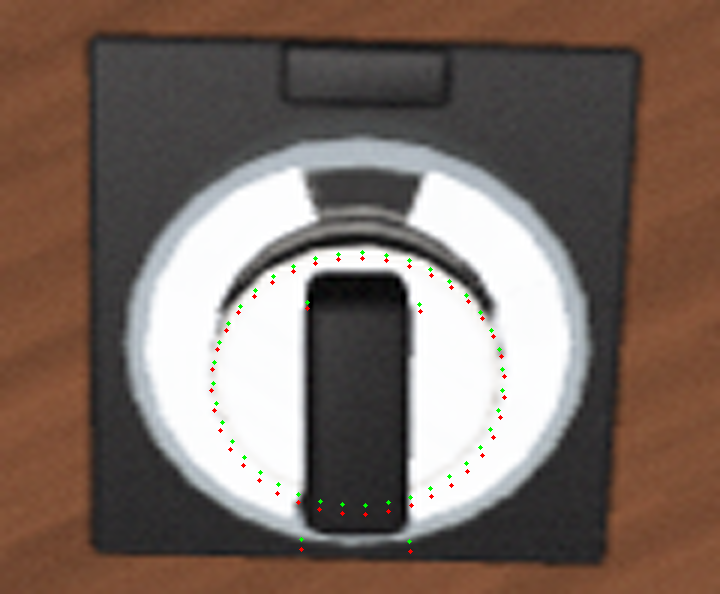

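```bash
python3 -m inch '{"dp":[[0.02,0,-0.01],[0.02,0,-0.01],[0.02,0,-0.01],[0.02,0,-0.01],[0.02,0,0],[0.01,0,0],[0,0,0],[0,0,0]],"turn":[[0,-6,0],[0,-7,0],[0,-7,0],[0,-7,0],[0,-7,0],[0,-6,0],[0,0,0],[0,0,0]],"grip":[0.5,0.5,0.5,0.5,0.5,0.5,0.5,0.5]}'; python3 st.py pics/w16.png
```

```text
t: 26.22
position: [0.6568, -0.2476, 0.2236]
orientation: [-2.808, 0.699, 0.837]
wrist_force: [-0.9, 0.8, 1.0]
opening: 0.0473
26.2167 p [ 0.6568 -0.2476  0.2236] q [ 0.334  0.969  0.038  0.773 -0.098  1.974 -1.706] open 0.0473
F [-0.9  0.8  1. ] T [-0.15 -0.44 -0.05]
[[ 0.739 -0.467 -0.486]
 [-0.395 -0.884  0.248]
 [-0.546  0.008 -0.838]]
```

View pics/w16.png

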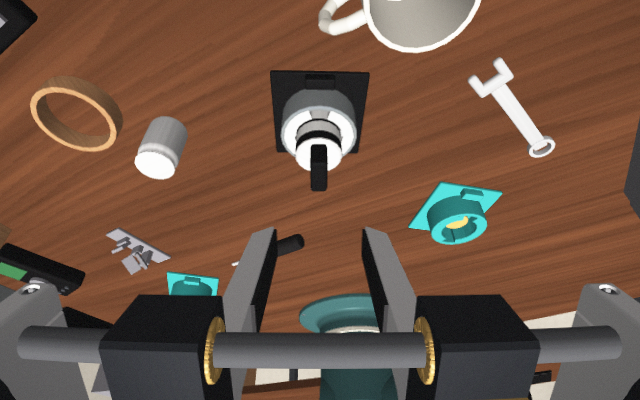

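```bash
python3 - <<'E'
from h import *
im=cv2.imread('pics/w16.png')
d=np.load('pics/w16.png.npy');s=dict(position=d[:3],orientation=d[3:])
k=6;k2=4.4;p=cv2.resize(im[60:195,260:380],None,fx=k,fy=k2,interpolation=cv2.INTER_CUBIC)
y=np.radians(-29.5);ax=np.array([np.cos(y),np.sin(y),0]);ay=np.array([-ax[1],ax[0],0]);o=np.array([.5824,-.2098,0])
th=np.linspace(0,2*np.pi,50)
def draw(Q,col):
    for q in proj('wrist',Q,s): cv2.circle(p,tuple(int(v) for v in (q+.42-[260,60])*[k,k2]),2,col,-1)
draw([o+.04*(np.cos(t)*ax+np.sin(t)*ay)+[0,0,.039] for t in th],(255,0,0))
draw([o+ax*.055*a+ay*.05*b+[0,0,.006] for a in(1,-1) for b in(1,-1)],(255,0,255))
for f,col in((.021,(0,0,255)),(.016,(0,200,0))):
    draw([o+ax*.02*a+ay*.008*b+[0,0,f+.078] for a in(1,-1) for b in(1,-1)]+[o+.023*(np.cos(t)*ax+np.sin(t)*ay)+[0,0,f+.05] for t in th],col)
cv2.imwrite('pics/w16c.png',p[:600])
E
```

```text
(no output)
```

View pics/w16c.png

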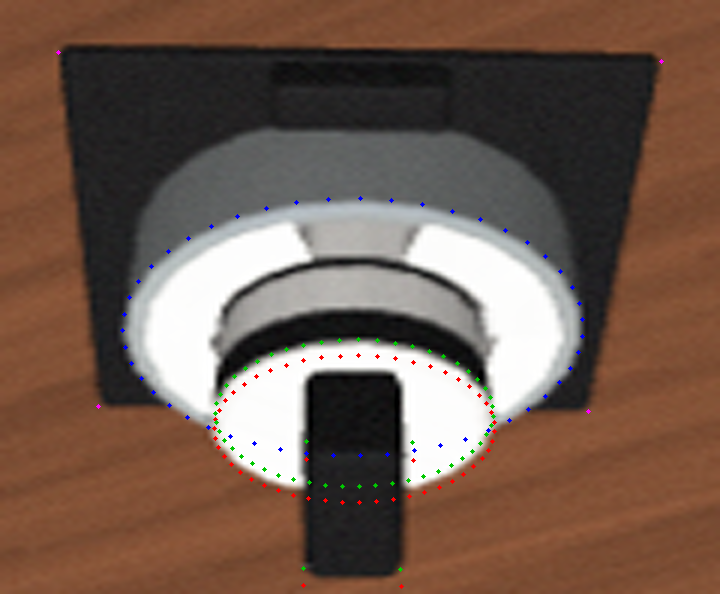

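```bash
python3 - <<'E'
from h import *
def at(name,o,yaw,f):
    d=np.load(f'pics/{name}.png.npy');s=dict(position=d[:3],orientation=d[3:])
    y=np.radians(yaw);ax=np.array([np.cos(y),np.sin(y),0]);ay=np.array([-ax[1],ax[0],0])
    o=np.array([*o,f]);B=[o+ax*.008*a+ay*.02*b+[0,0,.078] for a in(1,-1) for b in(1,-1)]
    C=[o+.023*(np.cos(t)*ax+np.sin(t)*ay)+[0,0,.05] for t in np.linspace(0,6.28,60)]
    b=proj('wrist',B,s);c=proj('wrist',C,s);print(name,f,'bar y',b[:,1].min().round(1),b[:,1].max().round(1),'bar x',b[:,0].min().round(1),b[:,0].max().round(1),'sh',c.min(0).round(1),c.max(0).round(1))
at('w9',(.502,.0653),4.5,0)
at('w15',(.5824,-.2098),60.5,.021);at('w15',(.5824,-.2098),60.5,.016)
at('w16',(.5824,-.2098),60.5,.021);at('w16',(.5824,-.2098),60.5,.016)
ims=[]
for n,(x0,y0,x1,y1) in(('w9',(270,150,360,240)),('w16',(280,120,360,200))):
    im=cv2.imread(f'pics/{n}.png')[y0:y1,x0:x1];ims.append(cv2.resize(cv2.convertScaleAbs(im,alpha=.8),(400,400),interpolation=cv2.INTER_CUBIC))
cv2.imwrite('pics/cmp2.png',np.hstack(ims))
E
```

```text
w9 0 bar y 180.6 233.8 bar x 301.4 324.4 sh [284.3 167.6] [342.5 223. ]
w15 0.021 bar y 161.2 206.3 bar x 309.8 329.7 sh [294.9 152. ] [343.9 199.4]
w15 0.016 bar y 160.0 204.5 bar x 310.0 329.5 sh [295.2 151. ] [343.5 197.8]
w16 0.021 bar y 163.9 192.8 bar x 310.2 328.6 sh [295.3 140.4] [342.  173.7]
w16 0.016 bar y 160.0 188.9 bar x 310.2 328.4 sh [295.5 136.9] [341.8 170.2]
```

View pics/cmp2.png

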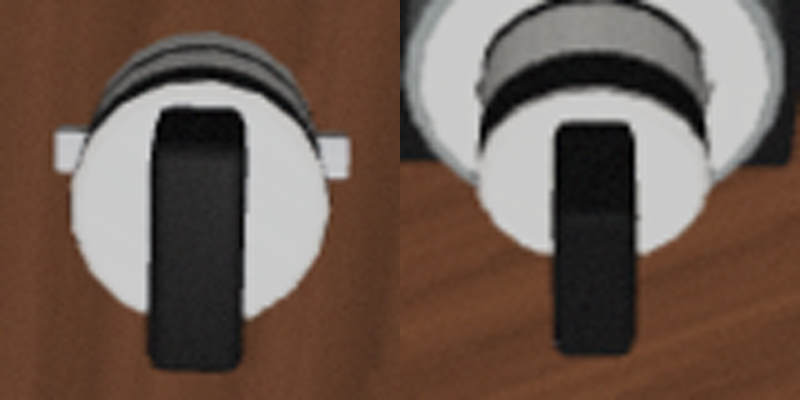

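```bash
python3 -m inch '{"dp":[[0,0,-0.01],[0,0,0],[0,0,0]],"turn":[[0,4,0],[0,0,0],[0,0,0]],"grip":[0.5,0.5,0.5]}'; python3 st.py; python3 - <<'E'
from rig import order
print(order.finish_job())
E
```

```text
t: 26.52
position: [0.6594, -0.249, 0.232]
orientation: [-2.85, 0.709, 0.741]
wrist_force: [-0.1, -0.3, -0.6]
opening: 0.0469
26.5167 p [ 0.6594 -0.249   0.232 ] q [ 0.329  0.914  0.041  0.832 -0.089  1.9   -1.704] open 0.0469
F [-0.1 -0.3 -0.6] T [-0.15 -0.31  0.01]
[[ 0.771 -0.466 -0.433]
 [-0.412 -0.885  0.22 ]
 [-0.485  0.009 -0.874]]
the job is handed in; nothing more can be done
None
```

I finished the task and handed the job in at about 26.5 s, well under the 69 s limit; no verdict was reported. The battery stood upright on the bare desk and was let go. I then took it by the bar, put it in the grey dock, pressed it down and turned it about 90° clockwise. Finally I let it rise, released it and backed the arm clear.

**What the last checks showed**
- **Pressed:** the foot reached about 12 mm.
- **Locked:** on the way up the tool stopped rising with the foot at about 20.8 mm, inside the 18.5–23 mm window.
- **Turned:** the bar lies along the dock's x, within about 2°, so the lugs lie along its y.
- **Centred:** it sits about 1.5 mm off the dock's axis, within the 5 mm allowed.

**Checks that disagreed**
- **Locked height from pictures:** the last wrist pictures gave anything from 16 to 20.6 mm, depending on which edge I used. I trust 20.6 mm, which allows for the sideways offset and agrees with the arm's reading.
- **Desk contact:** while setting the battery down, the force reading did not show when it touched. The wrist picture showed it had slid up about 4 mm in the grip, so I released there, and it stayed upright.

I didn't touch any other objects on purpose, and the late pictures gave no sign that any had moved, though I did not measure them.

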